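Set out a trench's soil samples, label slips and find for the specialist

ROBOT

A 6-joint arm with a two-finger parallel gripper is mounted at the origin on a cart in front of the work surface, level with it; the furniture and walls round the work are solid. World frame = base frame: x ahead of the robot, y to its left, z up, the work surface at z = 0. Lengths are in mm, angles in rad, forces in N, time in s.
With the tool pointing down it reaches from about 275 to 850 mm from the base axis. Payload 19 kg.
Tool frame: the origin (TCP) lies between the finger pads; the fingertips stand 11 mm ahead of it and the grasp point (between the pads) lies 8 mm behind it; x points along the fingers, z is the direction in which the jaws open and shut, and the axes are right-handed (so a half turn about x gives the same grasp; the last joint's range is limited). The gripper opens to 85 mm and grips with 20 to 120 N. Pads are 22 mm wide; open, the fingers measure 114 mm over their backs; the gripper's body (76 mm by 85 mm) begins 54 mm behind the grasp point. The pads swing forward as they close: fully open they stand 13 mm farther back than shut.
Start: joints at [-1.398, 0.15, 1.437, -0, 1.554, -0.134], TCP at [173.63, -548.128, 242.267] pointing down, gripper open.
Joint ranges: [-2.8, 2.8], [-0.68, 2.1], [0.12, 2.68], [-1.39, 4.53], [0.16, 2.79], [-2.81, 2.81]. Speed limits (rad/s): [1.89, 1.89, 2.22, 3.01, 3.01, 3.01].

INTERFACE

Orientations are given as a unit quaternion [w, x, y, z].
In Python, from bench import robot, eyes gives the robot as it stands.
- The arm moves only by the tool servo_tool, never from a script. Its argument "increments" is one flat list of numbers, 6 for each row, row after row: the shift along the tool's x, y, z in cm, then the turn, a rotation vector about the tool's x, y, z in rad. In form: [dx, dy, dz, wx, wy, wz, dx, dy, dz, wx, wy, wz, ...]. A call has 1 to 8 rows; each row is the pose to reach, as a shift and turn from the pose commanded when the call began, along the tool's axes at that moment; what a row does not reach only later rows make up. A row lasts 1/10 s, in which the tool goes at most 50 mm and 8.59 degrees, less where a joint would pass 70% of its speed; a pose out of reach is approached as far as the arm can. A call with a gripper value outside its range is refused whole. "fingers" is the finger opening in cm, from 0 to 8.54, set as the call begins (left out, the last holds). The fingers move at their own pace and stop on an object; the grip force is fixed at half the most. Time passes only in rows, so rows that repeat a pose let the fingers close. It gives the time, the measured TCP pose, the force and the opening at its end, in the units of the state.
- robot.read_state(): the state, without advancing time (a new reading comes with each control period).
- eyes.capture(name): name is "scene" or "top" or "wrist"; returns (picture, depth): 420x560x3 uint8, blue, green, red; 420x560 float32, mm along the optical axis (not along the pixel's ray), 0 where there is no reading.
- eyes.camera_info(name): a dict with "intrinsics" (3x3 intrinsics, pixels), "k1" (the pictures are not rectified: a ray, as slopes to the right and down, at radius r is drawn at 1 + k1 r^2 times it, then the intrinsics apply), "extrinsics" (4x4, takes a point from camera to world coordinates). Camera axes: x right, y up, looking along -z (the intrinsics and any distortion apply to the point x, -y, -z); pixel columns grow to the right and rows downward; lengths in mm; the calibration is good to about 2 mm. A picture is of the moment at which its call begins: read the wrist's pose just before it. camera_info takes no time and is no camera call; for the wrist camera it gives the pose at the moment of the call.
- robot.finish_job(): hands the job in, once; it reports no verdict.
The state is a dict: "time": time; "joint_pos": joint angles; "dq": joint speeds; "tau": joint torques, N m; "position": TCP position; "tcp_rot": TCP orientation; "contact_force": force on the tool from outside, world axes, zero at the start; "torque": the same for the moment, N m; "finger_gap": finger opening in mm.
Only numpy, scipy, OpenCV 4.12 (cv2) and the standard library are available. Lean on these libraries where they do the work, as an engineer would, in place of code of your own. Each camera call takes 0.05 s, during which the arm holds its last target.

TASK

Set out this trench for the specialist: stand the three soil vials in the wells of the white rack in order of depth, the white-capped one in the well next to the rack's orange end, the red-capped one in the well at the plain end and the blue-capped one between them, each fully home and never laid over on the way. Also make up the grey finds tray so that the find stays with its slips: the bundle of label slips flat on the lining in the middle of the tray, its long side along the tray's long side, and the sherd flat on top of the middle of the bundle. Leave the glue bottle, the loupe and the eraser where they are.

Things in the scene. Friction and masses are not known exactly. Their poses are not given: they have to be found in the camera images.
- rack: white plastic sample rack, a block with three wells, fixed, 54 (x) by 152 (y) by 32 mm high, turned any way round; an orange band over its +y end. Origin: centre of underside, z up. Three round wells at x = 0, y = +48 mm (next to the orange band), 0 and -48 mm (plain end): 30 mm wide, chamfered, 22 mm deep, floors at z = 10 mm, so the top 30 mm of a seated vial stands out
- tray: shallow grey finds tray with a dark grey foam lining, fixed to the table, 112 mm (x) by 134 mm (y, the long side), open at the top; walls 3 mm thick, rim at z = 15 mm, lining surface at z = 6 mm. Origin at the centre of its underside, z up
- vial_white: closed sample vial with a white cap, standing upright on the table at the start: clear round body 26 mm in diameter up to 40 mm, then the cap 28 mm in diameter, 52 mm tall in all, about 17 g; soil sample from the top layer. Origin at the centre of its underside, z up along its axis
- vial_blue: closed sample vial with a blue cap, standing upright on the table at the start: clear round body 26 mm in diameter up to 40 mm, then the cap 28 mm in diameter, 52 mm tall in all, about 17 g; soil sample from the middle layer. Origin at the centre of its underside, z up along its axis
- vial_red: closed sample vial with a red cap, standing upright on the table at the start: clear round body 26 mm in diameter up to 40 mm, then the cap 28 mm in diameter, 52 mm tall in all, about 17 g; soil sample from the deepest layer. Origin at the centre of its underside, z up along its axis
- labels: bundle of white label slips with an orange-brown band, a rigid block 48 mm (x) by 65 mm (y) by 12 mm thick (a little more over the band), about 26 g, lying flat on the table. Origin at the centre of its underside, z up
- sherd: dark brown pottery sherd of irregular outline, 36 mm (x) by 54 mm (y) by 10 mm thick, about 14 g, lying flat on the table; taken across its 36 mm width. Origin at the centre of its underside, z up
- glue_bottle: bystander: white glue bottle with an orange pointed cap, 38 mm in diameter, 112 mm tall, standing at the back right. Origin at the centre of its underside
- loupe: bystander: black round stand loupe, 38 mm in diameter, 20 mm high. Origin at the centre of its underside
- eraser: bystander: blue and white eraser, 20 by 46 by 12 mm. Origin at the centre of its underside
Things that resemble listed ones, but are neither listed nor needed, are in the scene too. Leave any green, purple or turquoise look-alike of the vial_white alone.

How it is judged:
By the outcome, as a careful person would: the job done as asked, in the order asked, and still so for the second after the job is handed in, with the robot touching nothing.
It also fails if it takes over 120 s, if anything falls off the work surface, if the arm or the gripper's body presses on something with over 40 N, if the wrist force passes 120 N, or if a joint passes its speed limit or range.

## Working session

There is one attempt and no reset: what is moved stays moved. The work goes in short steps, Python scripts to look and compute and a tool call to move; the robot and the scene stay as the last step left them, time stands still between calls to the robot, and variables do not carry over. Pictures are saved under pics/ and viewed, and the job is handed in when it is done.

Besides the shell and the picture viewer there is one more tool, called after ">>>" as name(argument=value, ...) on one line, values as JSON. servo_tool: Moves the arm, as the interface text tells. Its arguments: {"type":"object","properties":{"increments":{"type":"array","items":{"type":"number"}},"fingers":{"type":"number"}},"required":["increments"]}

```bash
ls -la; mkdir -p pics; python3 - <<'E'
from bench import robot, eyes
import cv2, numpy as np
print(robot.read_state())
for n in ["scene","top","wrist"]:
    i=eyes.camera_info(n); print(n,i)
    p,d=eyes.capture(n); cv2.imwrite(f"pics/{n}0.png",p); np.save(f"pics/{n}0_d.npy",d)
E
```

```text
total 12
drwxr-xr-x  3 agent agent 4096 Dec  6 08:55 .
drwxr-xr-x 23 root  root  4096 Dec  6 08:55 ..
drwxr-xr-x  2 agent agent 4096 Dec  6 08:55 pics
{'time': 0.0, 'joint_pos': array([-1.39799344e+00,  1.50935531e-01,  1.43801306e+00, -1.44832040e-06,
        1.55381333e+00, -1.33989091e-01]), 'dq': array([-0.00074178, -0.00029911, -0.00185628, -0.00102794, -0.00065462,
       -0.00022311]), 'tau': array([ 8.08185587e-05, -7.13049459e+01, -5.70866525e+01,  1.29912699e-06,
        9.01092310e-03, -2.63456644e-05]), 'position': array([ 173.59687499, -547.92143408,  241.71315249]), 'tcp_rot': array([ 0.57022812,  0.41801752,  0.5708247 , -0.41744508]), 'contact_force': array([ 0.05833629, -0.26334996, -0.45601268]), 'torque': array([-0.05170517, -0.05289872, -0.05979181]), 'finger_gap': 85.26861067325397}
scene {'intrinsics': array([[516.30127258,   0.        , 276.35697552],
       [  0.        , 516.30127258, 221.27570796],
       [  0.        ,   0.        ,   1.        ]]), 'k1': -0.08666469752579484, 'extrinsics': array([[ 5.27558997e-01,  5.40216790e-01, -6.55627428e-01,
        
[... 692 characters left out ...]
75049e-01,  9.75673688e-01,
         1.40537415e+03],
       [ 0.00000000e+00,  0.00000000e+00,  0.00000000e+00,
         1.00000000e+00]])}
wrist {'intrinsics': array([[378.63944473,   0.        , 283.34381375],
       [  0.        , 378.63944473, 223.01427673],
       [  0.        ,   0.        ,   1.        ]]), 'k1': 0.020581742758533327, 'extrinsics': array([[ 3.03194038e-01,  9.15661140e-01,  2.63890226e-01,
         2.41299377e+02],
       [-9.52928802e-01,  2.91415193e-01,  8.36892055e-02,
        -5.27703587e+02],
       [-2.70667787e-04, -2.76842665e-01,  9.60915223e-01,
         3.73541518e+02],
       [ 0.00000000e+00,  0.00000000e+00,  0.00000000e+00,
         1.00000000e+00]])}
```

View pics/top0.png

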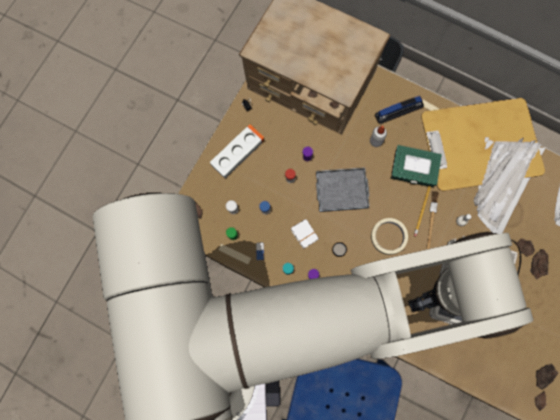

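View pics/scene0.png

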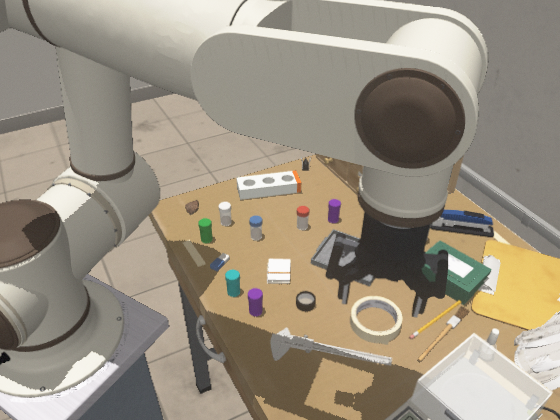

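View pics/wrist0.png

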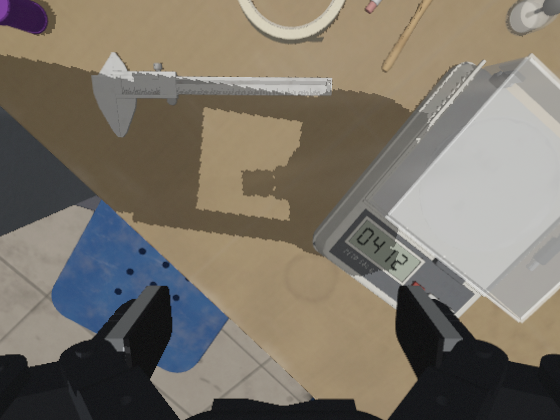

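```bash
cat > h.py <<'E'
from bench import robot, eyes
import cv2, numpy as np
from scipy.spatial.transform import Rotation as R
def rot(q): return R.from_quat([q[1],q[2],q[3],q[0]])
def px2w(info,uv,z):
    uv=np.asarray(uv,float).reshape(-1,1,2)
    n=cv2.undistortPoints(uv,info["intrinsics"],np.array([info["k1"],0,0,0.])).reshape(-1,2)
    d=np.c_[n[:,0],-n[:,1],-np.ones(len(n))]
    E=info["extrinsics"]; d=d@E[:3,:3].T; o=E[:3,3]
    t=(z-o[2])/d[:,2]
    return o+d*t[:,None]
def w2px(info,P):
    P=np.atleast_2d(np.asarray(P,float)); E=info["extrinsics"]
    c=(P-E[:3,3])@E[:3,:3]
    n=np.c_[c[:,0],-c[:,1]]/(-c[:,2:3]); r2=(n**2).sum(1,keepdims=True)
    n=n*(1+info["k1"]*r2); K=info["intrinsics"]
    return n*[K[0,0],K[1,1]]+[K[0,2],K[1,2]]
def inc(target,zdir,s=None):
    """increment (cm, rad) to reach TCP target, tool pointing down, jaw axis along zdir deg (world, mod 180) """
    s=s or robot.read_state(); A=rot(s["tcp_rot"]); best=None
    for k in (0,180):
        a=np.radians(zdir+k); z=np.array([np.cos(a),np.sin(a),0]); x=np.array([0,0,-1.]); y=np.cross(z,x)
        B=R.from_matrix(np.c_[x,y,z]); rv=(A.inv()*B).as_rotvec()
        if best is None or np.linalg.norm(rv)<np.linalg.norm(best): best=rv; 
    dp=A.inv().apply(np.asarray(target)-s["position"])/10
    return np.r_[dp,best].round(3)
def st():
    s=robot.read_state(); M=rot(s["tcp_rot"]).as_matrix()
    print("t",round(s["time"],2),"p",s["position"].round(1),"zdir",round(np.degrees(np.arctan2(M[1,2],M[0,2])),1),"xdown",M[:,0].round(3),"F",s["contact_force"].round(1),"gap",round(s["finger_gap"],1),"j",s["joint_pos"].round(2))
    return s
E
python3 - <<'E'
from h import *
st()
p=cv2.imread("pics/top0.png"); 
c=p[70:300,170:430]; cv2.imwrite("pics/top_crop.png",cv2.resize(c,None,fx=3,fy=2.6,interpolation=cv2.INTER_CUBIC)[:600,:780])
p=cv2.imread("pics/scene0.png")
c=p[150:330,140:400]; cv2.imwrite("pics/scene_crop.png",cv2.resize(c,None,fx=3,fy=3,interpolation=cv2.INTER_CUBIC))
i=eyes.camera_info("top")
for n,uv,z in [("white",(232,206),52),("blue",(265,207),52),("red",(290,174),52),("green",(232,232),52),("purple",(308,153),52),("turq",(288,268),52),("rack",(237,151),32),("orange",(257,131),32),("tray",(343,190),10),("labels",(305,233),12),("sherd?",(197,212),10),("loupe",(339,249),20),("eraser",(261,252),12),("glue",(379,135),80),("lumpR1",(526,247),10),("lump R2",(540,264),10),("lumpR3",(545,375),10)]:
    print(n,px2w(i,uv,z)[0].round(0))
E
```

```text
t 0.15 p [ 173.6 -548.   241.8] zdir -72.4 xdown [-0.     0.001 -1.   ] F [-0.9  0.   0.7] gap 85.2 j [-1.4   0.15  1.44  0.    1.55 -0.13]
white [432. -93.  52.]
blue [ 426. -178.   52.]
red [ 512. -247.   52.]
green [363. -92.  52.]
purple [ 568. -297.   52.]
turq [ 265. -232.   52.]
rack [ 588. -106.   32.]
orange [ 643. -162.   32.]
tray [ 474. -388.   10.]
labels [ 360. -280.   12.]
sherd? [428.   6.  10.]
loupe [ 313. -367.   20.]
eraser [ 314. -163.   12.]
glue [ 601. -484.   80.]
lumpR1 [ 297. -873.   10.]
lump R2 [ 250. -907.   10.]
lumpR3 [ -39. -887.   10.]
```

```bash
echo
```

```text
(no output)
```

View pics/top_crop.png

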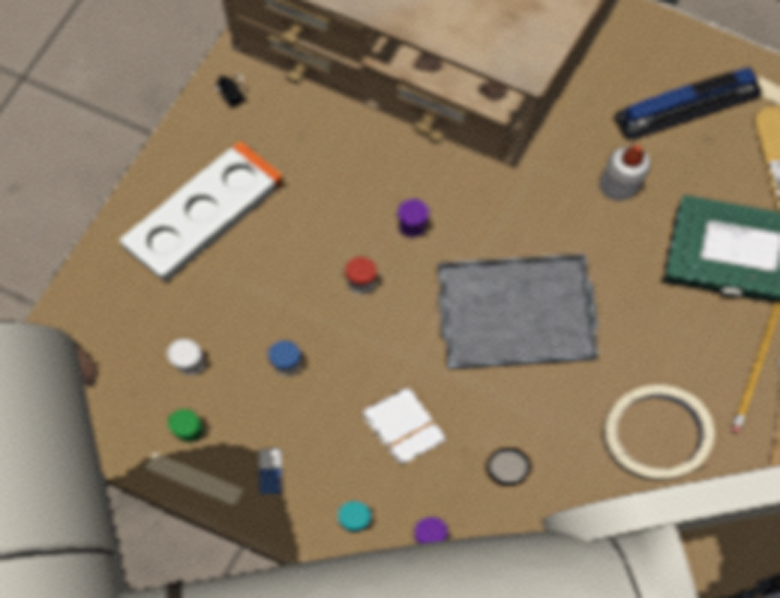

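View pics/scene_crop.png

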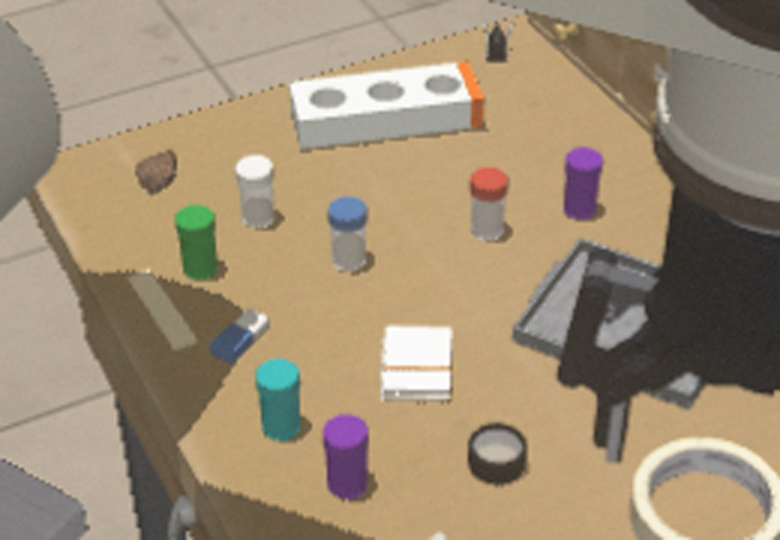

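```bash
python3 - <<'E'
from h import *
print(inc([517,-170,350],-72))
E
```

```text
[-1.0787e+01  4.4153e+01 -2.5673e+01 -7.0000e-03 -1.0000e-03 -0.0000e+00]
```

>>> servo_tool(increments=[-10.8,44.2,-25.7,0,0,0,-10.8,44.2,-25.7,0,0,0,-10.8,44.2,-25.7,0,0,0,-10.8,44.2,-25.7,0,0,0,-10.8,44.2,-25.7,0,0,0,-10.8,44.2,-25.7,0,0,0,-10.8,44.2,-25.7,0,0,0,-10.8,44.2,-25.7,0,0,0])

```text
time: 0.95
position: [437.6, -256.6, 325.4]
tcp_rot: [0.571, 0.418, 0.57, -0.418]
contact_force: [1.0, -0.2, -0.5]
finger_gap: 85.6
```

>>> servo_tool(increments=[-2.4,10,-5.8,0,0,0,-2.4,10,-5.8,0,0,0,-2.4,10,-5.8,0,0,0,-2.4,10,-5.8,0,0,0])

```text
time: 1.35
position: [516.0, -170.9, 349.0]
tcp_rot: [0.571, 0.417, 0.571, -0.417]
contact_force: [-0.1, -0.2, -0.1]
finger_gap: 85.3
```

```bash
python3 - <<'E'
from h import *
import pickle
st()
i=eyes.camera_info("wrist"); p,d=eyes.capture("wrist"); cv2.imwrite("pics/w1.png",p); np.save("pics/w1d.npy",d); pickle.dump(i,open("pics/w1.pkl","wb"))
i=eyes.camera_info("top"); p,d=eyes.capture("top"); cv2.imwrite("pics/top1.png",p)
E
```

```text
t 1.35 p [ 516.  -170.9  349. ] zdir -72.2 xdown [ 0.  0. -1.] F [-0.1 -0.2 -0.1] gap 85.3 j [-0.46  0.07  1.31  0.    1.76  0.8 ]
```

View pics/w1.png

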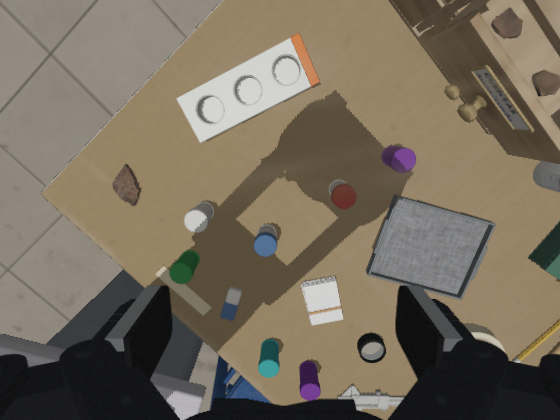

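```bash
cat > m1.py <<'E'
from h import *
import pickle
p=cv2.imread("pics/w1.png"); i=pickle.load(open("pics/w1.pkl","rb")); d=np.load("pics/w1d.npy")
hsv=cv2.cvtColor(p,cv2.COLOR_BGR2HSV)
def big(m,near):
    n,l,s,c=cv2.connectedComponentsWithStats(m.astype(np.uint8))
    k=l[near[1],near[0]]
    if k==0:
        print("seed off",near); ds=[np.hypot(*(c[j]-near)) if s[j,4]>30 else 1e9 for j in range(1,n)]; k=1+int(np.argmin(ds))
    m=(l==k).astype(np.uint8)
    return max(cv2.findContours(m,cv2.RETR_EXTERNAL,cv2.CHAIN_APPROX_NONE)[0],key=cv2.contourArea)
def rect(c,z,name):
    w=px2w(i,c.reshape(-1,2),z)[:,:2]
    (cx,cy),(a,b),ang=cv2.minAreaRect(w.astype(np.float32))
    if a<b: a,b,ang=b,a,ang+90
    print(name,"c",round(cx,1),round(cy,1),"long",round(a,1),"short",round(b,1),"longdir",round(ang,1))
    return cx,cy
H,S,V=[hsv[...,k].astype(int) for k in range(3)]
white=(S<50)&(V>150)
cr=big(white,(225,98)); rect(cr,32,"rack white top")
org=(H<15)&(S>170)&(V>130); co=big(org,(308,60)); rect(co,32,"orange")
lab=(S<60)&(V>150); 
cl=big(lab,(320,292)); c2=big(lab,(326,317)); rect(np.vstack([cl,c2]),12,"labels")
sh=(V<120)&(S>20); cs=big(sh,(127,185)); rect(cs,5,"sherd")
o=p.copy()
for c in (cr,co,cl,c2,cs): cv2.drawContours(o,[c],-1,(0,255,0),1)
cv2.imwrite("pics/w1o.png",o)
def wellc(uv):
    pass
for n,uv in [("white",(199,222)),("blue",(265,245)),("red",(344,197))]:
    print(n,px2w(i,uv,52)[0].round(1), d[uv[1],uv[0]])
E
python3 m1.py
python3 -c "
import cv2;p=cv2.imread('pics/w1o.png')
cv2.imwrite('pics/w1z.png',cv2.resize(p[20:340,90:350],None,fx=3,fy=3,interpolation=cv2.INTER_CUBIC)[:, :780][:600])
cv2.imwrite('pics/w1z2.png',cv2.resize(p[140:340,250:510],None,fx=3,fy=3,interpolation=cv2.INTER_CUBIC))
"
```

```text
rack white top c 591.9 -100.2 long 142.5 short 54.9 longdir 133.8
seed off (308, 60)Traceback (most recent call last):
  File "m1.py", line 21, in <module>
    org=(H<15)&(S>170)&(V>130); co=big(org,(308,60)); rect(co,32,"orange")
                                   ~~~^^^^^^^^^^^^^^
  File "m1.py", line 9, in big
    print("seed off",near); ds=[np.hypot(*(c[j]-near)) if s[j,4]>30 else 1e9 for j in range(1,n)]; k=1+int(np.argmin(ds))
                                                                                                           ~~~~~~~~~^^^^
    return _wrapfunc(a, 'argmin', axis=axis, out=out, **kwds)
    return _wrapit(obj, method, *args, **kwds)
    result = getattr(arr, method)(*args, **kwds)
ValueError: attempt to get argmin of an empty sequence
[ WARN:0@0.016] global loadsave.cpp:275 findDecoder imread_('pics/w1o.png'): can't open/read file: check file path/integrity
Traceback (most recent call last):
TypeError: 'NoneType' object is not subscriptable
```

```bash
sed -i 's/^org=.*/org=(H<15)\&(S>140)\&(V>100); print(hsv[60,308]); co=big(org,(308,60)); rect(co,32,"orange")/' m1.py; python3 m1.py
python3 -c "
import cv2;p=cv2.imread('pics/w1o.png')
cv2.imwrite('pics/w1z.png',cv2.resize(p[20:220,90:350],None,fx=3,fy=3,interpolation=cv2.INTER_CUBIC))
cv2.imwrite('pics/w1z2.png',cv2.resize(p[140:340,170:430],None,fx=3,fy=3,interpolation=cv2.INTER_CUBIC))
"
```

```text
rack white top c 591.9 -100.2 long 142.5 short 54.9 longdir 133.8
[ 12 138 199]
seed off (308, 60)
orange c 654.7 -146.3 long 27.1 short 10.0 longdir 43.0
labels c 365.2 -276.2 long 67.8 short 48.1 longdir 30.2
sherd c 440.5 8.1 long 42.2 short 38.7 longdir 158.9
white [436.9 -93.5  52. ] 445.01767
blue [ 433.2 -175.8   52. ] 454.09982
red [ 517.3 -245.5   52. ] 437.09167
```

View pics/w1z.png

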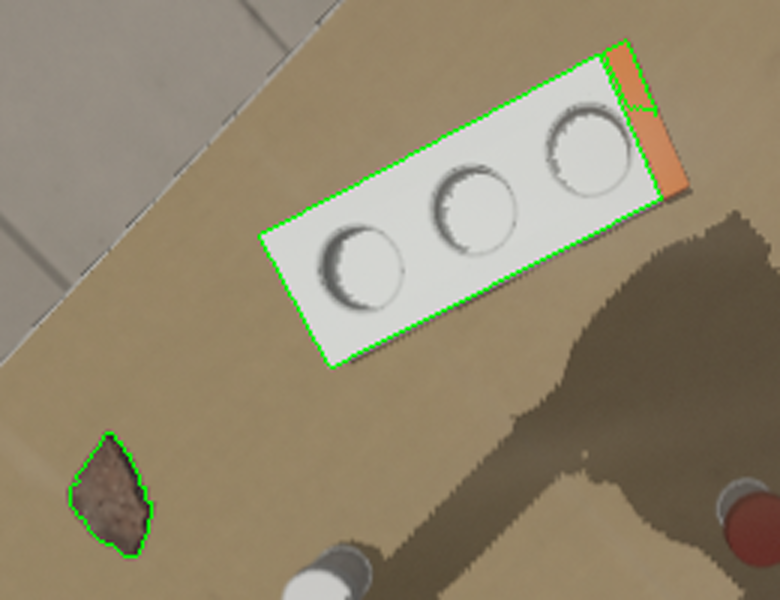

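View pics/w1z2.png

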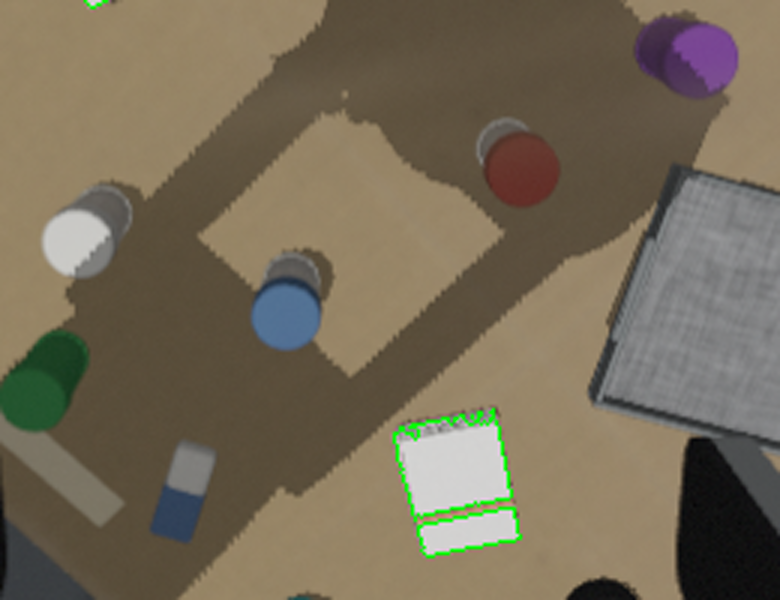

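```bash
python3 - <<'E'
from h import *
print(inc([550,-155,300],-136.2))
E
```

```text
[ 4.851e+00  3.931e+00 -6.250e-01  1.114e+00 -0.000e+00  1.000e-03]
```

>>> servo_tool(increments=[4.9,3.9,-0.6,1.114,0,0,4.9,3.9,-0.6,1.114,0,0,4.9,3.9,-0.6,1.114,0,0,4.9,3.9,-0.6,1.114,0,0,4.9,3.9,-0.6,1.114,0,0,4.9,3.9,-0.6,1.114,0,0,4.9,3.9,-0.6,1.114,0,0,4.9,3.9,-0.6,1.114,0,0], fingers=6.0)

```text
time: 2.25
position: [549.1, -156.7, 299.7]
tcp_rot: [-0.261, -0.657, -0.261, 0.657]
contact_force: [0.1, 0.2, 0.3]
finger_gap: 60.0
```

```bash
cat > cap.py <<'E'
from h import *
import pickle,sys
n=sys.argv[1]; c=sys.argv[2] if len(sys.argv)>2 else "wrist"
st(); i=eyes.camera_info(c); p,d=eyes.capture(c); cv2.imwrite(f"pics/{n}.png",p); np.save(f"pics/{n}d.npy",d); pickle.dump(i,open(f"pics/{n}.pkl","wb"))
E
python3 cap.py w2
```

```text
t 2.25 p [ 549.1 -156.7  299.7] zdir -136.7 xdown [-0.001  0.    -1.   ] F [0.1 0.2 0.3] gap 60.0 j [-0.41  0.13  1.35 -0.    1.67  1.97]
```

View pics/w2.png

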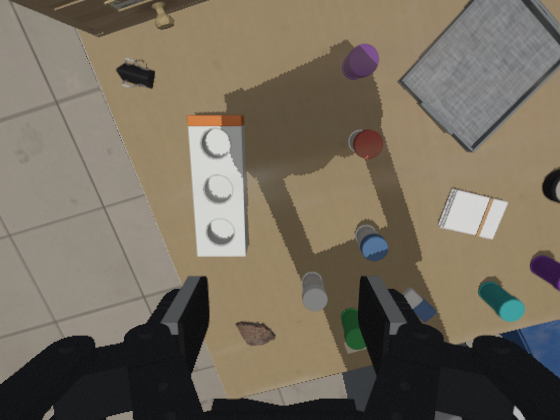

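```bash
cat > m2.py <<'E'
from h import *
import pickle,sys
def cloud(n):
    d=np.load(f"pics/{n}d.npy"); i=pickle.load(open(f"pics/{n}.pkl","rb"))
    v,u=np.mgrid[0:420,0:560]
    q=cv2.undistortPoints(np.c_[u.ravel(),v.ravel()].astype(float).reshape(-1,1,2),i["intrinsics"],np.array([i["k1"],0,0,0.])).reshape(-1,2)
    c=np.c_[q[:,0],-q[:,1],-np.ones(len(q))]*d.reshape(-1,1)
    E=i["extrinsics"]; w=c@E[:3,:3].T+E[:3,3]; w[d.ravel()==0]=np.nan
    return w.reshape(420,560,3),i
def disk(w,xy,lo,hi,r=25):
    m=(np.hypot(w[...,0]-xy[0],w[...,1]-xy[1])<r)&(w[...,2]>lo)&(w[...,2]<hi)
    pts=w[m]; mm=m.astype(np.uint8); 
    (c,rad)=cv2.minEnclosingCircle(pts[:,:2].astype(np.float32))
    return np.r_[pts.mean(0),c,rad,len(pts)].round(1)
if __name__=="__main__":
  for n in sys.argv[1:]:
    w,i=cloud(n)
    m=np.abs(w[...,2])<12
    t=w[m&(w[...,0]>350)&(w[...,0]<600)]; print(n,"table z",np.median(t[:,2]).round(2),t[:,2].std().round(2))
    for k,xy in [("white",(437,-94)),("blue",(433,-176)),("red",(517,-246))]:
        print(k,disk(w,xy,46,60))
    # rack top
    m=(w[...,2]>26)&(w[...,2]<38)&(np.hypot(w[...,0]-595,w[...,1]+103)<95)
    k,l,s,c=cv2.connectedComponentsWithStats(m.astype(np.uint8)); j=1+np.argmax(s[1:,4]); 
    cn=max(cv2.findContours((l==j).astype(np.uint8),cv2.RETR_EXTERNAL,cv2.CHAIN_APPROX_NONE)[0],key=cv2.contourArea)
    P=px2w(i,cn.reshape(-1,2).astype(float),32)[:,:2].astype(np.float32); print("rack",cv2.minAreaRect(P),"z",np.median(w[l==j][:,2]))
    holes=cv2.findContours((l==j).astype(np.uint8),cv2.RETR_CCOMP,cv2.CHAIN_APPROX_NONE)
    for cc,h in zip(holes[0],holes[1][0]):
        if h[3]>=0 and cv2.contourArea(cc)>100:
            P=px2w(i,cc.reshape(-1,2).astype(float),32)[:,:2].astype(np.float32); print("  hole",cv2.fitEllipse(P))
E
python3 m2.py w1 w2
```

```text
w1 table z 0.84 2.4
white [437.5 -89.6  51.3 436.8 -89.1  14.6 469. ]
blue [ 433.  -175.9   51.4  432.2 -176.    14.1  428. ]
red [ 518.  -244.9   51.4  517.7 -245.6   14.6  493. ]
rack ((595.7930297851562, -104.17283630371094), (54.31719970703125, 152.74659729003906), 43.64337158203125) z 32.14497057417515
  hole ((563.0617065429688, -70.38090515136719), (29.65057945251465, 30.2379207611084), 93.57843017578125)
  hole ((595.8656005859375, -104.7898178100586), (30.06224250793457, 30.3096923828125), 54.69985580444336)
  hole ((628.5934448242188, -139.0575714111328), (29.664247512817383, 30.643579483032227), 23.816986083984375)
w2 table z 0.91 2.7
white [437.2 -89.7  51.1 436.2 -88.9  14.5 499. ]
blue [ 433.4 -175.8   51.2  432.4 -175.5   14.3  547. ]
red [ 518.2 -245.6   51.3  517.6 -245.7   14.1  668. ]
rack ((595.3435668945312, -104.53730773925781), (54.83230972290039, 152.79217529296875), 43.79388427734375) z 32.1028046762558
  hole ((562.3074340820312, -70.52135467529297), (28.88238525390625, 30.16187286376953), 96.0804214477539)
  hole ((595.4879760742188, -105.44135284423828), (29.252986907958984, 31.20025062561035), 73.18553924560547)
  hole ((628.53173828125, -139.94932556152344), (29.555130004882812, 30.131555557250977), 53.65406036376953)
```

```bash
python3 - <<'E'
from h import *
print(inc([437,-89.5,90],-136.3),inc([437,-89.5,36],-136.3))
E
```

```text
[ 2.0979e+01 -1.2564e+01  3.5650e+00 -8.0000e-03  0.0000e+00  0.0000e+00] [ 2.6379e+01 -1.2562e+01  3.5630e+00 -8.0000e-03  0.0000e+00  0.0000e+00]
```

>>> servo_tool(increments=[20.98,-12.56,3.56,-0.008,0,0,20.98,-12.56,3.56,-0.008,0,0,20.98,-12.56,3.56,-0.008,0,0,20.98,-12.56,3.56,-0.008,0,0,20.98,-12.56,3.56,-0.008,0,0,20.98,-12.56,3.56,-0.008,0,0,20.98,-12.56,3.56,-0.008,0,0,20.98,-12.56,3.56,-0.008,0,0], fingers=6.0)

```text
time: 3.1
position: [438.4, -90.3, 91.5]
tcp_rot: [0.267, 0.656, 0.265, -0.655]
contact_force: [-0.5, 0.1, 0.1]
finger_gap: 60.0
```

```bash
python3 cap.py w3; python3 - <<'E'
from m2 import *
w,i=cloud("w3"); print(disk(w,(437,-90),46,60))
print(inc([437,-89.5,36],-136.3))
E
```

```text
t 3.1 p [438.4 -90.3  91.5] zdir -135.8 xdown [ 0.002 -0.001 -1.   ] F [-0.5  0.1  0.1] gap 60.0 j [-0.38 -0.01  1.93  0.    1.22  1.99]
[ 436.9  -89.6   51.4  436.3  -88.7   14.3 2505. ]
[ 5.553e+00 -1.720e-01  5.900e-02  9.000e-03 -1.000e-03 -2.000e-03]
```

View pics/w3.png

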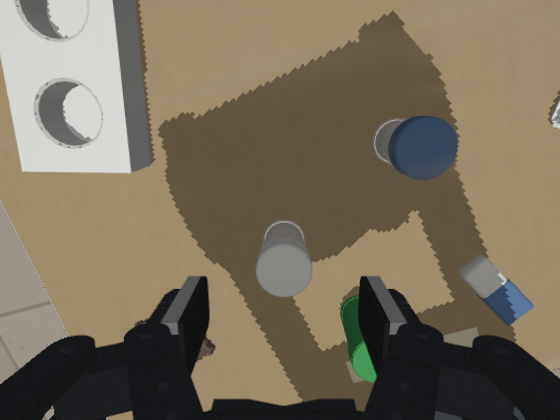

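```bash
python3 - <<'E'
from m2 import *
w,i=cloud("w2"); print(disk(w,(366,-90),44,60,40))
w,i=cloud("w1"); print(disk(w,(366,-90),44,60,40))
E
```

```text
[369.5 -85.5  50.7 366.9 -87.1  14.2 360. ]
[367.8 -88.6  50.9 366.4 -88.7  14.6 431. ]
```

>>> servo_tool(increments=[2.5,-0.17,0.06,-0.009,0,0,5.55,-0.17,0.06,-0.009,0,0,5.55,-0.17,0.06,-0.009,0,0,5.55,-0.17,0.06,-0.009,0,0])

```text
time: 3.55
position: [436.4, -88.9, 35.7]
tcp_rot: [0.269, 0.654, 0.269, -0.654]
contact_force: [0.1, 0.6, -0.3]
finger_gap: 60.3
```

>>> servo_tool(increments=[0,0,0,0,0,0,0,0,0,0,0,0,0,0,0,0,0,0,0,0,0,0,0,0,0,0,0,0,0,0,0,0,0,0,0,0], fingers=1.5)

```text
time: 4.15
position: [436.7, -88.8, 36.1]
tcp_rot: [0.27, 0.655, 0.268, -0.653]
contact_force: [-0.8, 0.4, 10.2]
finger_gap: 25.4
```

```bash
python3 cap.py w4;python3 - <<'E'
from h import *
print(inc([437,-89.5,110],-136.3))
E
```

```text
t 4.15 p [436.7 -88.8  36.1] zdir -135.3 xdown [ 0.002 -0.001 -1.   ] F [-0.8  0.4 10.2] gap 25.4 j [-0.37  0.05  1.99  0.    1.1   1.99]
[-7.386e+00  8.800e-02  1.400e-02  1.800e-02 -1.000e-03 -2.000e-03]
```

View pics/w4.png

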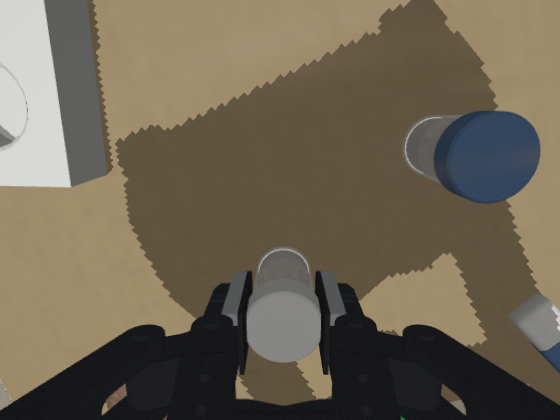

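>>> servo_tool(increments=[-3,0,0,0,0,0,-6.4,0.1,0,0.018,0,0,-6.4,0.1,0,0.018,0,0,-6.4,0.1,0,0.018,0,0])

```text
time: 4.6
position: [436.9, -89.4, 99.7]
tcp_rot: [0.264, 0.657, 0.263, -0.656]
contact_force: [-0.9, -0.6, -0.9]
finger_gap: 25.8
```

```bash
python3 cap.py s5 scene; python3 - <<'E'
from m2 import *
for n in ("w1","w2"):
    w,i=cloud(n); m=(w[...,2]>60)&(w[...,0]>560)&(np.hypot(w[...,0]-628,w[...,1]+139)<250)
    q=w[m]; print(len(q)); 
    if len(q):
        r=np.hypot(q[:,0]-628,q[:,1]+139); print(q[np.argsort(r)[:3]].round(0), q[:,2].max())
p=cv2.imread("pics/s5.png"); cv2.imwrite("pics/s5c.png",cv2.resize(p[130:330,150:410],None,fx=3,fy=3))
print(inc([628.5,-138.7,100],-136.3))
E
```

```text
t 4.6 p [436.9 -89.4  99.7] zdir -136.3 xdown [ 0.002 -0.001 -1.   ] F [-0.9 -0.6 -0.9] gap 25.8 j [-0.37 -0.02  1.92  0.    1.24  2.  ]
16560
[[ 679. -252.  163.]
 [ 679. -252.  155.]
 [ 679. -252.  166.]] 207.89533415856238
20622
[[ 603. -125.  356.]
 [ 603. -125.  356.]
 [ 603. -125.  356.]] 375.7609471662229
[ -0.11   16.85  -10.464   0.     -0.     -0.   ]
```

View pics/s5c.png

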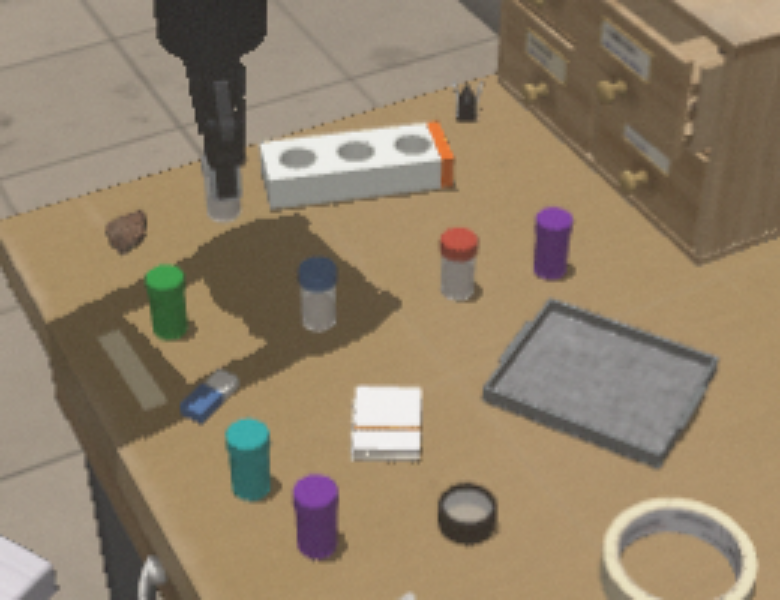

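```bash
python3 - <<'E'
from m2 import *
import pickle
a=[]
for n in ("w1","w2","s5"):
    w,i=cloud(n); m=(w[...,2]>20)&(w[...,2]<260)&(w[...,0]>600)&(w[...,0]<900)&(w[...,1]>-420)
    q=w[m]
    for y0 in range(-400,0,25):
        s=q[(q[:,1]>y0)&(q[:,1]<y0+25)&((q[:,0]>690)|(q[:,1]<-200))]
        if len(s): k=s[:,0].argmin(); print(n,y0,s[k].round(0),len(s),"zmax",s[:,2].max().round(0))
E
```

```text
w1 -400 [ 642. -381.   20.] 408 zmax 145.0
w1 -375 [ 613. -366.  163.] 2230 zmax 194.0
w1 -350 [ 622. -350.  179.] 3196 zmax 195.0
w1 -325 [ 626. -306.  137.] 3932 zmax 207.0
w1 -300 [ 629. -299.  137.] 3374 zmax 208.0
w1 -275 [ 666. -275.  133.] 3995 zmax 195.0
w1 -250 [ 717. -249.   99.] 442 zmax 99.0
w2 -250 [ 730. -228.   20.] 4 zmax 22.0
w2 -225 [ 732. -225.   22.] 234 zmax 52.0
w2 -200 [ 726. -199.   45.] 948 zmax 134.0
w2 -175 [ 758. -175.   88.] 1236 zmax 119.0
w2 -150 [ 722. -139.   20.] 1287 zmax 137.0
w2 -125 [ 725. -124.   27.] 33 zmax 34.0
s5 -400 [ 626. -375.  174.] 1473 zmax 209.0
s5 -375 [ 610. -365.  184.] 1189 zmax 209.0
s5 -350 [ 618. -348.  164.] 1070 zmax 209.0
s5 -325 [ 626. -304.  136.] 1072 zmax 209.0
s5 -300 [ 628. -299.  136.] 985 zmax 209.0
s5 -275 [ 663. -274.  159.] 876 zmax 210.0
s5 -250 [ 682. -250.  131.] 596 zmax 209.0
s5 -225 [ 727. -225.   71.] 747 zmax 209.0
s5 -200 [ 722. -200.  139.] 696 zmax 208.0
s5 -175 [ 754. -174.   67.] 528 zmax 208.0
s5 -150 [ 723. -126.   21.] 335 zmax 207.0
s5 -125 [ 724. -122.   32.] 6 zmax 32.0
```

>>> servo_tool(increments=[-0.5,3,-2,-0.15,0,0,-1,6,-4,-0.3,0,0,-1,6,-4,-0.45,0,0,-1,6,-4,-0.6,0,0,-1,6,-4,-0.75,0,0,-1,6,-4,-0.9,0,0,-1,6,-4,-1.04,0,0,-1,6,-4,-1.18,0,0])

```text
time: 5.45
position: [506.3, -104.8, 107.6]
tcp_rot: [0.584, 0.397, 0.586, -0.397]
contact_force: [-0.2, -0.6, 0.4]
finger_gap: 25.8
```

>>> servo_tool(increments=[0,0,0,-0.15,0,0,0,0,0,-0.3,0,0,0,0,0,-0.45,0,0,0,0,0,-0.6,0,0,0,0,0,-0.75,0,0,0,0,0,-0.9,0,0,0,0,0,-1.04,0,0,0,0,0,-1.18,0,0])

```text
time: 6.25
position: [506.3, -104.8, 107.6]
tcp_rot: [0.706, 0.005, 0.708, -0.004]
contact_force: [0.5, 0.0, 0.8]
finger_gap: 25.9
```

```bash
python3 - <<'E'
from h import *
st(); print(inc([628.5,-138.7,100],43.7))
E
```

```text
t 6.25 p [ 506.3 -104.8  107.6] zdir -0.8 xdown [-0.002  0.001 -1.   ] F [0.5 0.  0.8] gap 25.9 j [-0.35  0.12  1.76  0.    1.27 -0.34]
[ 7.380e-01 -3.229e+00  1.226e+01 -7.760e-01 -1.000e-03 -1.000e-03]
```

>>> servo_tool(increments=[0.7,-3.2,12.3,-0.15,0,0,0.7,-3.2,12.3,-0.3,0,0,0.7,-3.2,12.3,-0.45,0,0,0.7,-3.2,12.3,-0.6,0,0,0.7,-3.2,12.3,-0.776,0,0,0.7,-3.2,12.3,-0.776,0,0,0.7,-3.2,12.3,-0.776,0,0])

```text
time: 6.95
position: [628.8, -139.2, 100.9]
tcp_rot: [0.657, -0.26, 0.658, 0.261]
contact_force: [-1.4, 0.7, 0.2]
finger_gap: 25.8
```

```bash
python3 cap.py w6; python3 - <<'E'
from m2 import *
s=robot.read_state();w,i=cloud("w6"); p=s["position"]
m=(np.hypot(w[...,0]-p[0],w[...,1]-p[1])<35)&(w[...,2]>105)&(w[...,2]<140); q=w[m]; print(np.histogram(q[:,2],8)); 
print(disk(w,p[:2],110,125,20))
m=(w[...,2]>26)&(w[...,2]<38)
hs=cv2.findContours(m.astype(np.uint8),cv2.RETR_CCOMP,cv2.CHAIN_APPROX_NONE)
for cc,h in zip(hs[0],hs[1][0]):
    if h[3]>=0 and cv2.contourArea(cc)>100:
        P=px2w(i,cc.reshape(-1,2).astype(float),32)[:,:2].astype(np.float32); print("  hole",cv2.fitEllipse(P))
E
```

```text
t 6.95 p [ 628.8 -139.2  100.9] zdir 43.2 xdown [-0.001  0.    -1.   ] F [-1.4  0.7  0.2] gap 25.8 j [-0.34  0.37  1.45  0.    1.32 -1.09]
(array([ 719,  845, 4971,  562,  487, 1135,  964, 1365]), array([105.00757882, 109.3812641 , 113.75494937, 118.12863465,
       122.50231993, 126.87600521, 131.24969048, 135.62337576,
       139.99706104]))
[ 628.4 -138.9  116.5  627.9 -138.1   19.3 5772. ]
  hole ((595.1777954101562, -103.45811462402344), (29.386919021606445, 29.69239044189453), 48.30708694458008)
  hole ((562.8826904296875, -69.64775085449219), (29.175262451171875, 29.274410247802734), 176.4151153564453)
```

View pics/w6.png

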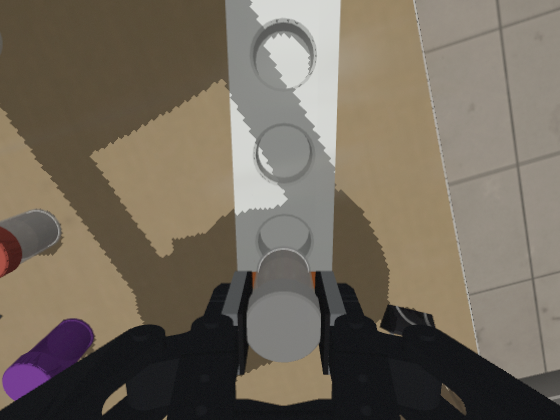

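>>> servo_tool(increments=[2,0,0,0,0,0,3.2,0,0,0.008,0,0,3.8,0,0,0.008,0,0,4.2,0,0,0.008,0,0,4.2,0,0,0.008,0,0])

```text
time: 7.5
position: [628.9, -139.1, 59.2]
tcp_rot: [0.658, -0.258, 0.658, 0.259]
contact_force: [-1.1, 1.6, -0.7]
finger_gap: 25.9
```

>>> servo_tool(increments=[0.5,0,0,0,0,0,1.0,0,0,0,0,0,1.2,0,0,0,0,0,1.2,0,0,0,0,0])

```text
time: 7.9
position: [629.0, -139.1, 47.2]
tcp_rot: [0.658, -0.258, 0.658, 0.259]
contact_force: [-2.3, 1.6, -1.3]
finger_gap: 25.5
```

```bash
python3 -c "
from h import *
st()"
```

```text
t 7.9 p [ 629.  -139.1   47.2] zdir 42.9 xdown [-0.001  0.    -1.   ] F [-2.3  1.6 -1.3] gap 25.5 j [-0.34  0.42  1.5   0.    1.22 -1.09]
```

>>> servo_tool(increments=[0,0,0,0,0,0,0,0,0,0,0,0,0,0,0,0,0,0,0,0,0,0,0,0], fingers=5.5)

```text
time: 8.3
position: [629.3, -139.4, 47.8]
tcp_rot: [0.658, -0.259, 0.658, 0.259]
contact_force: [-0.5, 0.3, 0.3]
finger_gap: 54.7
```

>>> servo_tool(increments=[-3,0,0,0,0,0,-7,0,0,0,0,0,-10,0,0,0,0,0,-10,0,0,0,0,0])

```text
time: 8.7
position: [630.8, -139.9, 152.7]
tcp_rot: [0.66, -0.26, 0.656, 0.257]
contact_force: [0.1, 0.8, 0.7]
finger_gap: 55.0
```

```bash
python3 cap.py w7; python3 - <<'E'
from m2 import *
w,i=cloud("w7"); 
print(disk(w,(628.5,-139),54,70,25))
print(inc([433,-175.8,150],43.7), inc([433,-175.8,90],43.7), inc([433,-175.8,36],43.7))
E
```

```text
t 8.7 p [ 630.8 -139.9  152.7] zdir 42.9 xdown [ 0.007 -0.002 -1.   ] F [0.1 0.8 0.7] gap 55.0 j [-0.34  0.33  1.39 -0.    1.41 -1.09]
[ 628.7 -139.2   61.5  629.6 -139.8   14.3 1651. ]
[-7.0000e-02  1.0767e+01 -1.6895e+01 -1.4000e-02  2.0000e-03  4.0000e-03] [ 5.9300e+00  1.0788e+01 -1.6906e+01 -1.4000e-02  2.0000e-03  4.0000e-03] [ 1.1330e+01  1.0807e+01 -1.6917e+01 -1.4000e-02  2.0000e-03  4.0000e-03]
```

View pics/w7.png

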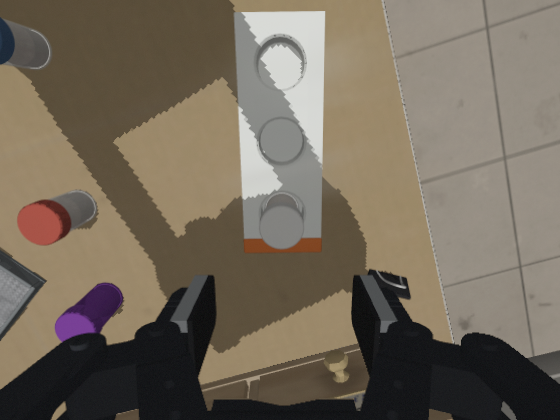

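>>> servo_tool(increments=[-0.1,10.8,-16.9,-0.014,0,0,-0.1,10.8,-16.9,-0.014,0,0,-0.1,10.8,-16.9,-0.014,0,0,5.9,10.8,-16.9,-0.014,0,0,5.9,10.8,-16.9,-0.014,0,0,5.9,10.8,-16.9,-0.014,0,0,5.9,10.8,-16.9,-0.014,0,0,5.9,10.8,-16.9,-0.014,0,0])

```text
time: 9.55
position: [432.9, -175.5, 89.3]
tcp_rot: [0.656, -0.264, 0.656, 0.263]
contact_force: [0.3, -0.0, 0.7]
finger_gap: 55.1
```

```bash
python3 cap.py w8; python3 - <<'E'
from m2 import *
w,i=cloud("w8"); 
print(disk(w,(433,-176),46,60,25))
print(inc([433.2,-175.6,36],43.7))
E
```

```text
t 9.55 p [ 432.9 -175.5   89.3] zdir 43.7 xdown [ 0.001 -0.    -1.   ] F [ 0.3 -0.   0.7] gap 55.1 j [-0.55  0.03  1.89  0.    1.22 -1.31]
[ 431.4 -174.5   51.6  432.1 -175.2   14.3 2619. ]
[ 5.334e+00 -2.800e-02  5.000e-03  1.000e-03  0.000e+00  1.000e-03]
```

View pics/w8.png

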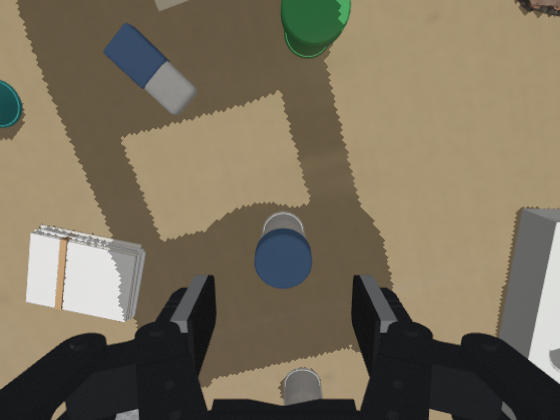

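>>> servo_tool(increments=[2.5,0.05,0,0,0,0,5.33,0.06,0,0,0,0,5.33,0.06,0,0,0,0,5.33,0.06,0,0,0,0])

```text
time: 10.0
position: [432.0, -174.8, 36.1]
tcp_rot: [0.656, -0.263, 0.656, 0.264]
contact_force: [0.2, -0.2, 0.8]
finger_gap: 54.9
```

>>> servo_tool(increments=[0,0,0,0,0,0,0,0,0,0,0,0,0,0,0,0,0,0,0,0,0,0,0,0,0,0,0,0,0,0,0,0,0,0,0,0], fingers=1.5)

```text
time: 10.6
position: [432.3, -175.3, 36.9]
tcp_rot: [0.657, -0.264, 0.656, 0.263]
contact_force: [-1.0, 0.6, 10.1]
finger_gap: 25.5
```

>>> servo_tool(increments=[-3,0,0,0,0,0,-6.4,0,0,0,0,0,-6.4,0,0,0,0,0,-6.4,0,0,0,0,0])

```text
time: 11.0
position: [431.9, -175.1, 100.5]
tcp_rot: [0.657, -0.264, 0.656, 0.263]
contact_force: [0.2, 0.5, -0.8]
finger_gap: 26.0
```

```bash
python3 - <<'E'
from m2 import *
st()
print(inc([595.4,-104.4,100],43.7))
E
```

```text
t 11.0 p [ 431.9 -175.1  100.5] zdir 43.7 xdown [ 0.002 -0.001 -1.   ] F [ 0.2  0.5 -0.8] gap 26.0 j [-0.55  0.02  1.88  0.    1.24 -1.31]
[ 7.8000e-02 -6.1840e+00  1.6702e+01  0.0000e+00  1.0000e-03  2.0000e-03]
```

>>> servo_tool(increments=[-1,-6.2,16.7,0,0,0,-1,-6.2,16.7,0,0,0,-1,-6.2,16.7,0,0,0,0.1,-6.2,16.7,0,0,0,0.1,-6.2,16.7,0,0,0,0.1,-6.2,16.7,0,0,0,0.1,-6.2,16.7,0,0,0])

```text
time: 11.7
position: [594.2, -104.5, 98.1]
tcp_rot: [0.656, -0.263, 0.657, 0.263]
contact_force: [0.1, -0.5, 0.3]
finger_gap: 25.2
```

```bash
python3 cap.py w9; python3 - <<'E'
from m2 import *
s=robot.read_state();w,i=cloud("w9"); p=s["position"]
q=disk(w,p[:2],110,125,18); print(q)
print(inc([595.4,-104.4,60],43.7))
E
```

```text
t 11.7 p [ 594.2 -104.5   98.1] zdir 43.7 xdown [-0.001  0.    -1.   ] F [ 0.1 -0.5  0.3] gap 25.2 j [-0.3   0.3   1.56 -0.    1.29 -1.06]
[ 593.2 -103.7  114.3  594.3 -104.7   18.  5671. ]
[ 3.839 -0.057  0.101 -0.    -0.    -0.   ]
```

View pics/w9.png

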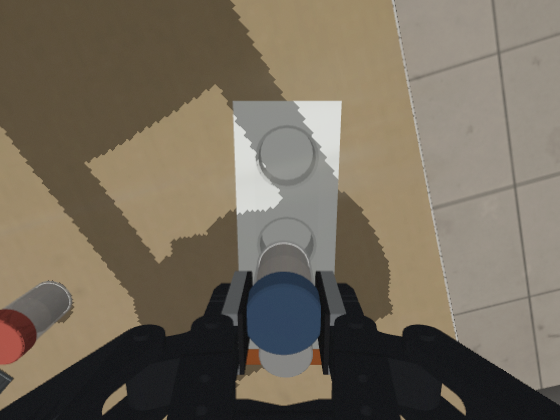

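>>> servo_tool(increments=[1.5,-0.05,0.1,0,0,0,2.6,-0.05,0.1,0,0,0,3.4,-0.05,0.1,0,0,0,3.85,-0.05,0.1,0,0,0,3.85,-0.05,0.1,0,0,0])

```text
time: 12.25
position: [595.7, -103.9, 59.0]
tcp_rot: [0.656, -0.263, 0.657, 0.264]
contact_force: [-0.4, 0.4, 0.1]
finger_gap: 25.6
```

>>> servo_tool(increments=[0.5,0,0,0,0,0,1.0,0,0,0,0,0,1.3,0,0,0,0,0,1.3,0,0,0,0,0])

```text
time: 12.65
position: [596.3, -104.0, 47.0]
tcp_rot: [0.656, -0.263, 0.656, 0.263]
contact_force: [0.1, 0.3, 0.3]
finger_gap: 25.4
```

```bash
python3 -c "
from h import *
st()"
```

```text
t 12.65 p [ 596.3 -104.    47. ] zdir 43.7 xdown [ 0.001 -0.    -1.   ] F [0.1 0.3 0.3] gap 25.4 j [-0.3   0.35  1.6  -0.    1.19 -1.06]
```

>>> servo_tool(increments=[0,0,0,0,0,0,0,0,0,0,0,0,0,0,0,0,0,0,0,0,0,0,0,0], fingers=5.5)

```text
time: 13.05
position: [596.1, -103.9, 46.8]
tcp_rot: [0.656, -0.263, 0.656, 0.263]
contact_force: [0.1, 0.3, -0.2]
finger_gap: 55.0
```

>>> servo_tool(increments=[-3,0,0,0,0,0,-7,0,0,0,0,0,-10,0,0,0,0,0,-10,0,0,0,0,0,-10,0,0,0,0,0])

```text
time: 13.55
position: [596.2, -104.0, 147.2]
tcp_rot: [0.657, -0.263, 0.656, 0.263]
contact_force: [-1.6, -0.5, -0.6]
finger_gap: 54.9
```

```bash
python3 cap.py w10; python3 - <<'E'
from m2 import *
w,i=cloud("w10"); 
print(disk(w,(595.5,-104.5),54,70,20))
w,i=cloud("w7");print(disk(w,(518,-245.5),46,60,25))
print(inc([517,-244.8,150],43.7), inc([517,-244.8,90],43.7))
E
```

```text
t 13.55 p [ 596.2 -104.   147.2] zdir 43.7 xdown [ 0.001 -0.    -1.   ] F [-1.6 -0.5 -0.6] gap 54.9 j [-0.3   0.26  1.5   0.    1.38 -1.06]
[ 595.5 -103.3   61.5  596.4 -104.2   14.3 1717. ]
[ 517.7 -243.6   51.2  517.  -244.7   14.7 1699. ]
[-3.8800e-01 -4.7470e+00 -1.5437e+01  0.0000e+00 -0.0000e+00 -1.0000e-03] [ 5.6120e+00 -4.7510e+00 -1.5435e+01  0.0000e+00 -0.0000e+00 -1.0000e-03]
```

>>> servo_tool(increments=[-0.4,-4.8,-15.35,0,0,0,-0.4,-4.8,-15.35,0,0,0,2.6,-4.8,-15.35,0,0,0,5.6,-4.8,-15.35,0,0,0,5.6,-4.8,-15.35,0,0,0,5.6,-4.8,-15.35,0,0,0,5.6,-4.8,-15.35,0,0,0])

```text
time: 14.3
position: [519.2, -244.1, 91.8]
tcp_rot: [0.656, -0.264, 0.656, 0.263]
contact_force: [0.4, -0.9, -0.2]
finger_gap: 54.9
```

```bash
python3 cap.py w11; python3 - <<'E'
from m2 import *
w,i=cloud("w11"); 
print(disk(w,(518,-245),46,60,25))
print(inc([517.9,-244.6,36],43.7))
E
```

```text
t 14.3 p [ 519.2 -244.1   91.8] zdir 43.8 xdown [ 0.001 -0.    -1.   ] F [ 0.4 -0.9 -0.2] gap 54.9 j [-0.57  0.24  1.64  0.    1.26 -1.34]
[ 516.3 -244.4   51.6  517.2 -245.4   14.5 2550. ]
[ 5.597e+00  6.600e-02 -1.390e-01  1.000e-03  1.000e-03  1.000e-03]
```

View pics/w11.png

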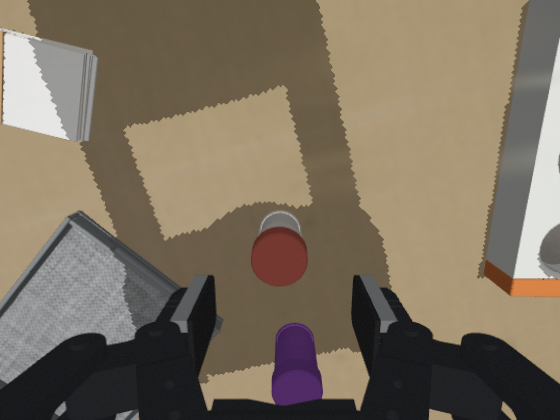

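>>> servo_tool(increments=[2.5,0.08,-0.2,0,0,0,5.6,0.08,-0.2,0,0,0,5.6,0.08,-0.2,0,0,0,5.6,0.08,-0.2,0,0,0])

```text
time: 14.75
position: [516.9, -245.1, 36.0]
tcp_rot: [0.656, -0.264, 0.656, 0.263]
contact_force: [-0.1, 1.0, -0.4]
finger_gap: 55.5
```

>>> servo_tool(increments=[0,0,0,0,0,0,0,0,0,0,0,0,0,0,0,0,0,0,0,0,0,0,0,0,0,0,0,0,0,0,0,0,0,0,0,0], fingers=1.5)

```text
time: 15.35
position: [517.3, -245.9, 36.7]
tcp_rot: [0.657, -0.264, 0.656, 0.262]
contact_force: [-0.0, 1.2, 9.9]
finger_gap: 25.9
```

>>> servo_tool(increments=[-3,0,0,0,0,0,-7,0,0,0,0,0,-7,0,0,0,0,0,-7,0,0,0,0,0])

```text
time: 15.75
position: [516.9, -245.8, 106.5]
tcp_rot: [0.657, -0.264, 0.656, 0.262]
contact_force: [0.2, 0.4, -0.8]
finger_gap: 25.6
```

```bash
python3 - <<'E'
from m2 import *
st()
print(inc([562.5,-70.0,125],43.7),inc([562.5,-70.0,100],43.7))
E
```

```text
t 15.75 p [ 516.9 -245.8  106.5] zdir 43.7 xdown [ 0.002 -0.001 -1.   ] F [ 0.2  0.4 -0.8] gap 25.6 j [-0.58  0.23  1.63  0.    1.28 -1.34]
[-1.868e+00  9.546e+00  1.545e+01  0.000e+00  1.000e-03  3.000e-03] [6.3200e-01 9.5530e+00 1.5448e+01 0.0000e+00 1.0000e-03 3.0000e-03]
```

>>> servo_tool(increments=[-1.9,9.5,15.45,0,0,0,-1.9,9.5,15.45,0,0,0,-1.9,9.5,15.45,0,0,0,-1.9,9.5,15.45,0,0,0,0.6,9.5,15.45,0,0,0,0.6,9.5,15.45,0,0,0,0.6,9.5,15.45,0,0,0,0.6,9.5,15.45,0,0,0])

```text
time: 16.55
position: [562.4, -70.8, 99.5]
tcp_rot: [0.656, -0.263, 0.656, 0.263]
contact_force: [0.3, -0.6, 0.1]
finger_gap: 25.4
```

```bash
python3 cap.py w12; python3 - <<'E'
from m2 import *
s=robot.read_state();w,i=cloud("w12"); p=s["position"]
q=disk(w,p[:2],110,125,18); print(q)
print(inc([562.8,-70.3,60],43.7))
E
```

```text
t 16.55 p [562.4 -70.8  99.5] zdir 43.7 xdown [ 0. -0. -1.] F [ 0.3 -0.6  0.1] gap 25.4 j [-0.26  0.22  1.65  0.    1.27 -1.02]
[ 560.8  -69.3  114.9  562.4  -70.7   17.9 5436. ]
[ 3.956e+00  1.700e-02  5.800e-02 -1.000e-03  0.000e+00  0.000e+00]
```

View pics/w12.png

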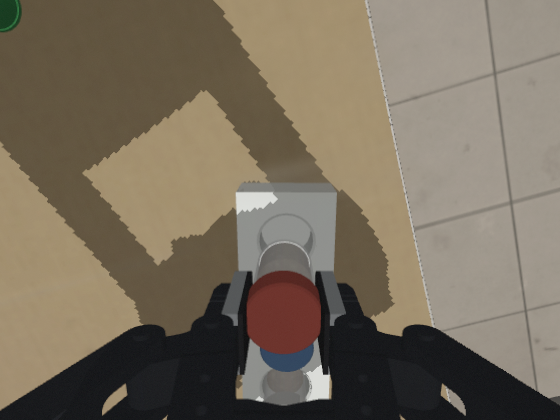

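>>> servo_tool(increments=[1.5,-0.04,0.06,0,0,0,2.6,-0.04,0.06,0,0,0,3.4,-0.04,0.06,0,0,0,3.95,-0.04,0.06,0,0,0,3.95,-0.04,0.06,0,0,0])

```text
time: 17.1
position: [562.6, -69.8, 58.4]
tcp_rot: [0.656, -0.263, 0.657, 0.264]
contact_force: [0.4, -0.3, 0.3]
finger_gap: 25.0
```

>>> servo_tool(increments=[0.5,0,0,0,0,0,1.0,0,0,0,0,0,1.3,0,0,0,0,0,1.3,0,0,0,0,0])

```text
time: 17.5
position: [563.3, -70.1, 46.8]
tcp_rot: [0.656, -0.263, 0.656, 0.263]
contact_force: [-0.5, 1.2, 5.1]
finger_gap: 25.4
```

```bash
python3 -c "
from h import *
st()"
```

```text
t 17.5 p [563.3 -70.1  46.8] zdir 43.7 xdown [ 0.001 -0.    -1.   ] F [-0.5  1.2  5.1] gap 25.4 j [-0.26  0.28  1.7  -0.    1.16 -1.02]
```

>>> servo_tool(increments=[0,0,0,0,0,0,0,0,0,0,0,0,0,0,0,0,0,0,0,0,0,0,0,0], fingers=5.5)

```text
time: 17.9
position: [563.0, -69.9, 46.3]
tcp_rot: [0.656, -0.263, 0.656, 0.263]
contact_force: [0.2, 0.9, -0.3]
finger_gap: 54.9
```

>>> servo_tool(increments=[-3,0,0,0,0,0,-7,0,0,0,0,0,-12,0,0,0,0,0,-17,0,0,0,0,0,-20,0,0,0,0,0,-20,0,0,0,0,0,-20,0,0,0,0,0])

```text
time: 18.6
position: [563.1, -69.9, 246.4]
tcp_rot: [0.656, -0.263, 0.656, 0.263]
contact_force: [0.6, -0.2, -1.0]
finger_gap: 55.0
```

```bash
python3 cap.py w13; python3 - <<'E'
from m2 import *
w,i=cloud("w13"); 
for xy in [(628.5,-139),(595.5,-104.5),(562.5,-70)]: print(disk(w,xy,54,70,20))
m=(w[...,2]>9)&(w[...,2]<17)&(np.hypot(w[...,0]-365,w[...,1]+276)<45)
print(m.sum())
E
```

```text
t 18.6 p [563.1 -69.9 246.4] zdir 43.7 xdown [ 0.001 -0.    -1.   ] F [ 0.6 -0.2 -1. ] gap 55.0 j [-0.26  0.13  1.45  0.    1.56 -1.02]
[ 628.4 -138.6   61.3  629.5 -139.9   14.3  745. ]
[ 595.7 -103.3   61.5  596.4 -104.2   14.2  794. ]
[563.  -69.1  61.6 563.6 -69.7  14.2 866. ]
1040
```

View pics/w13.png

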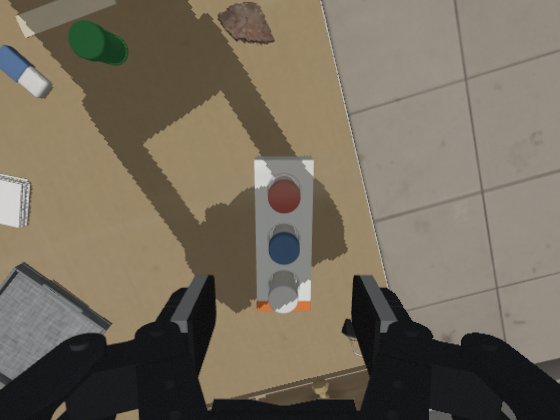

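```bash
cat > m3.py <<'E'
from m2 import *
def comp(w,i,xy,r,lo,hi,z,name,close=0):
    m=((np.hypot(w[...,0]-xy[0],w[...,1]-xy[1])<r)&(w[...,2]>lo)&(w[...,2]<hi)).astype(np.uint8)
    if close: m=cv2.morphologyEx(m,cv2.MORPH_CLOSE,np.ones((close,close),np.uint8))
    k,l,s,c=cv2.connectedComponentsWithStats(m); j=1+np.argmax(s[1:,4])
    cn=max(cv2.findContours((l==j).astype(np.uint8),cv2.RETR_EXTERNAL,cv2.CHAIN_APPROX_NONE)[0],key=cv2.contourArea)
    P=px2w(i,cn.reshape(-1,2).astype(float),z)[:,:2].astype(np.float32)
    (cx,cy),(a,b),g=cv2.minAreaRect(P)
    if a<b: a,b,g=b,a,g+90
    print(name,"c",round(cx,1),round(cy,1),"dims",round(a,1),round(b,1),"longdir",round(g%180,1),"z",np.median(w[l==j][:,2]).round(1),"n",s[j,4])
    return P
if __name__=="__main__":
  for n in sys.argv[1:]:
    w,i=cloud(n)
    comp(w,i,(365,-276),55,8,20,12,n+" labels")
    comp(w,i,(480,-385),110,3.2,25,15,n+" tray",5)
    P=comp(w,i,(440,8),45,6,20,10,n+" sherd")
    best=None
    for g in range(0,180,2):
        u=np.array([np.cos(np.radians(g)),np.sin(np.radians(g))]); v=np.array([-u[1],u[0]])
        a=P@u; b=P@v; W=(np.ptp(a),np.ptp(b)); e=abs(W[0]-54)+abs(W[1]-36)
        if best is None or e<best[0]: best=(e,g,W,(u*(a.max()+a.min())+v*(b.max()+b.min()))/2)
    print(best)
E
python3 m3.py w1 w2
```

```text
w1 labels c 364.3 -277.7 dims 63.2 46.0 longdir 29.9 z 12.1 n 1379
w1 tray c 480.8 -386.0 dims 144.6 114.2 longdir 92.2 z nan n 8856
w1 sherd c 441.0 9.2 dims 37.9 35.0 longdir 59.8 z 7.5 n 538
(np.float64(8.593056679963823), 16, (np.float64(49.32261013039647), np.float64(32.08433318963971)), array([441.2486735 ,  12.36577475]))
w2 labels c 365.2 -277.3 dims 64.1 46.7 longdir 30.4 z 11.9 n 2190
w2 tray c 482.2 -384.9 dims 142.1 117.9 longdir 92.2 z nan n 15313
w2 sherd c 440.7 7.6 dims 37.9 35.7 longdir 155.7 z 7.6 n 525
(np.float64(7.267798078318492), 16, (np.float64(49.61954539296005), np.float64(33.11265652872146)), array([440.90058445,  11.3752206 ]))
```

>>> servo_tool(increments=[0,4,-4,0.15,0,0,0,-4,-12,0.3,0,0,0,-8,-20,0.45,0,0,0,-8,-24,0.6,0,0,0,-8,-24,0.75,0,0,0,-8,-24,0.9,0,0,0,-8,-24,1.04,0,0,0,-8,-24,1.18,0,0], fingers=7.5)

```text
time: 19.45
position: [443.9, -294.5, 244.4]
tcp_rot: [0.69, 0.15, 0.692, -0.149]
contact_force: [0.0, 1.0, -0.7]
finger_gap: 75.1
```

```bash
python3 - <<'E'
from h import *
st(); print(inc([430,-320,230],-60))
E
```

```text
t 19.45 p [ 443.9 -294.5  244.4] zdir -24.4 xdown [-0.002  0.002 -1.   ] F [ 0.   1.  -0.7] gap 75.1 j [-0.73  0.06  1.53  0.    1.55 -0.31]
[ 1.442 -2.897 -0.208  0.622 -0.003 -0.   ]
```

>>> servo_tool(increments=[1.4,-2.9,-0.2,0.15,0,0,1.4,-2.9,-0.2,0.3,0,0,1.4,-2.9,-0.2,0.45,0,0,1.4,-2.9,-0.2,0.622,0,0,1.4,-2.9,-0.2,0.622,0,0,1.4,-2.9,-0.2,0.622,0,0])

```text
time: 20.05
position: [431.1, -319.1, 231.3]
tcp_rot: [0.614, 0.35, 0.615, -0.35]
contact_force: [-1.0, 0.3, -0.1]
finger_gap: 75.0
```

```bash
python3 cap.py w14; python3 m3.py w14
```

```text
t 20.05 p [ 431.1 -319.1  231.3] zdir -59.3 xdown [-0.001  0.001 -1.   ] F [-1.   0.3 -0.1] gap 75.0 j [-0.78  0.07  1.54  0.    1.53  0.25]
w14 labels c 364.4 -278.1 dims 63.6 45.6 longdir 30.3 z 12.1 n 2918
w14 tray c 478.9 -384.0 dims 141.8 114.5 longdir 91.6 z nan n 17875Traceback (most recent call last):
  File "m3.py", line 17, in <module>
    P=comp(w,i,(440,8),45,6,20,10,n+" sherd")
  File "m3.py", line 5, in comp
    k,l,s,c=cv2.connectedComponentsWithStats(m); j=1+np.argmax(s[1:,4])
                                                     ~~~~~~~~~^^^^^^^^^
    return _wrapfunc(a, 'argmax', axis=axis, out=out, **kwds)
    return bound(*args, **kwds)
ValueError: attempt to get argmax of an empty sequence
```

View pics/w14.png

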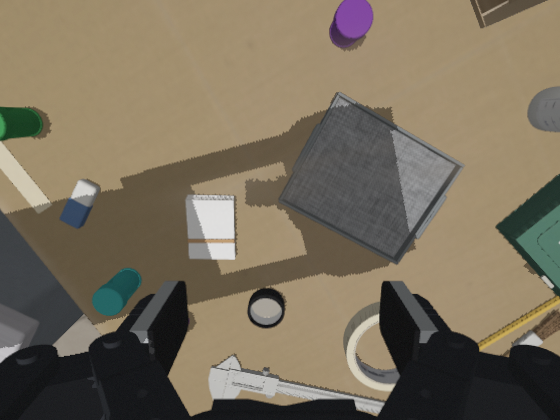

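```bash
python3 -c "
import cv2;p=cv2.imread('pics/w14.png')
cv2.imwrite('pics/w14z.png',cv2.resize(p[80:280,265:475],None,fx=3,fy=3,interpolation=cv2.INTER_CUBIC))
"
```

```text
(no output)
```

View pics/w14z.png

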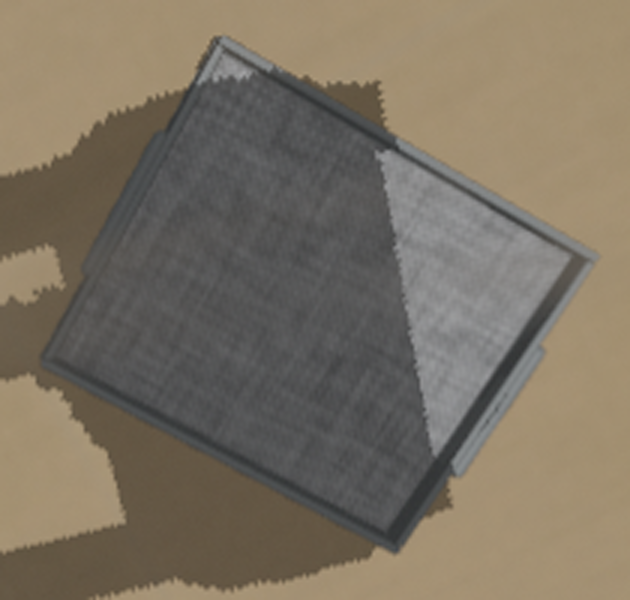

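```bash
python3 - <<'E'
from h import *
import pickle
i=pickle.load(open("pics/w14.pkl","rb"))
c=np.array([(220,37),(598,258),(396,552),(40,360)],float)/3+[265,80]-0.33
P=px2w(i,c,15)[:,:2]; print(P.round(1),P.mean(0).round(1))
for a in range(4):
    v=P[(a+1)%4]-P[a]; print(np.hypot(*v).round(1),np.degrees(np.arctan2(v[1],v[0])).round(1))
s=st()
print(inc([364.7,-277.8,70],-59.8,s),inc([364.7,-277.8,14],-59.8,s))
E
```

```text
[[ 531.7 -315.7]
 [ 536.8 -449.2]
 [ 427.  -452.7]
 [ 422.9 -319.4]] [ 479.6 -384.2]
133.6 -87.8
109.8 -178.2
133.3 91.8
108.9 1.9
t 20.1 p [ 431.1 -319.1  231.6] zdir -59.3 xdown [-0.001  0.001 -1.   ] F [ 1.4 -0.2 -0.9] gap 74.9 j [-0.78  0.07  1.54  0.    1.53  0.25]
[ 1.6169e+01 -3.5990e+00 -6.9270e+00  9.0000e-03 -1.0000e-03  0.0000e+00] [ 2.1769e+01 -3.5980e+00 -6.9200e+00  9.0000e-03 -1.0000e-03  0.0000e+00]
```

```bash
python3 - <<'E'
from m2 import *
import pickle
T={"w14":([431.1,-319.1,231.4],-59.3,75),"w13":([563.1,-69.9,246.4],43.7,55),"w12":([562.4,-70.8,99.5],43.7,25.4),"w1":([516,-170.9,349],-72.2,85)}
for n,(p,a,g) in T.items():
    w,i=cloud(n); q=w.reshape(-1,3)-p; a=np.radians(a)
    Z=q@[np.cos(a),np.sin(a),0]; Y=q@[-np.sin(a),np.cos(a),0]; X=-q[:,2]
    for sgn in (1,-1):
        m=(np.abs(Z*sgn-g/2-7)<14)&(np.abs(Y)<22)&(X<25)&(X>-60)
        m&=~np.isnan(X)
        x=X[m]; print(n,g,sgn,"n",m.sum(),"tip ahead max/99%",x.max().round(1) if len(x) else None, np.percentile(x,99).round(1) if len(x) else None)
E
```

```text
w14 75 1 n 9071 tip ahead max/99% 2.3 -1.0
w14 75 -1 n 10107 tip ahead max/99% 2.8 -1.5
w13 55 1 n 8455 tip ahead max/99% 7.1 3.0
w13 55 -1 n 8130 tip ahead max/99% 7.6 3.3
w12 25.4 1 n 7739 tip ahead max/99% 24.9 17.5
w12 25.4 -1 n 7589 tip ahead max/99% 24.9 17.3
w1 85 1 n 9431 tip ahead max/99% -1.7 -4.9
w1 85 -1 n 10085 tip ahead max/99% -1.7 -4.9
```

>>> servo_tool(increments=[8,-3.65,-6.95,0,0,0,16,-3.65,-6.95,-0.009,0,0,16,-3.65,-6.95,-0.009,0,0,16,-3.65,-6.95,-0.009,0,0,16,-3.65,-6.95,-0.009,0,0,16,-3.65,-6.95,-0.009,0,0,16,-3.65,-6.95,-0.009,0,0])

```text
time: 20.8
position: [365.8, -279.0, 74.3]
tcp_rot: [0.617, 0.348, 0.615, -0.348]
contact_force: [-0.7, 0.3, -0.3]
finger_gap: 74.8
```

```bash
python3 cap.py w15; python3 - <<'E'
from m3 import *
w,i=cloud("w15")
comp(w,i,(365,-276),55,8,20,12," labels")
print(inc([364,-278,11],-59.8))
E
```

```text
t 20.8 p [ 365.8 -279.    74.3] zdir -58.9 xdown [ 0.002 -0.002 -1.   ] F [-0.7  0.3 -0.3] gap 74.8 j [-0.82  0.03  1.92  0.    1.18  0.21]
 labels c 363.6 -277.6 dims 62.4 45.7 longdir 29.8 z 12.2 n 8946
[ 6.32e+00 -1.04e-01 -1.88e-01  1.50e-02  3.00e-03 -1.00e-03]
```

View pics/w15.png

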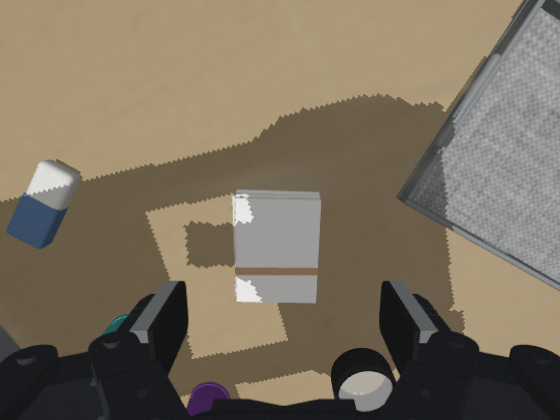

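>>> servo_tool(increments=[3,-0.1,-0.2,0.018,0,0,6.3,-0.1,-0.21,0.018,0,0,6.3,-0.1,-0.21,0.018,0,0,6.3,-0.1,-0.21,0.018,0,0,6.3,-0.1,-0.21,0.018,0,0])

```text
time: 21.35
position: [363.6, -277.5, 11.3]
tcp_rot: [0.613, 0.353, 0.611, -0.354]
contact_force: [-0.3, -0.2, -0.3]
finger_gap: 74.7
```

>>> servo_tool(increments=[0,0,0,0,0,0,0,0,0,0,0,0,0,0,0,0,0,0,0,0,0,0,0,0,0,0,0,0,0,0], fingers=4.0)

```text
time: 21.85
position: [363.1, -277.1, 10.7]
tcp_rot: [0.613, 0.354, 0.612, -0.354]
contact_force: [-3.4, 3.4, 16.5]
finger_gap: 46.6
```

```bash
python3 cap.py w16
```

```text
t 21.85 p [ 363.1 -277.1   10.7] zdir -60.0 xdown [ 0.001 -0.001 -1.   ] F [-3.4  3.4 16.5] gap 46.6 j [-0.82  0.11  1.99  0.    1.04  0.23]
```

View pics/w16.png

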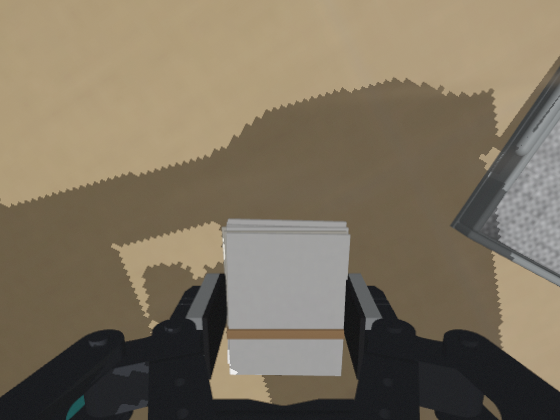

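>>> servo_tool(increments=[-2,0,0,0,0,0,-5,0,0,0,0,0,-8,0,0,0,0,0,-8,0,0,0,0,0])

```text
time: 22.3
position: [364.0, -278.0, 93.4]
tcp_rot: [0.614, 0.353, 0.61, -0.354]
contact_force: [0.4, -0.5, -1.3]
finger_gap: 46.2
```

```bash
python3 - <<'E'
from h import *
st(); print(inc([479,-384.6,80],2.0))
E
```

```text
t 22.3 p [ 364.  -278.    93.4] zdir -60.0 xdown [ 0.004 -0.004 -1.   ] F [ 0.4 -0.5 -1.3] gap 46.2 j [-0.82  0.01  1.91  0.    1.22  0.23]
[ 1.4400e+00  4.6390e+00  1.4973e+01 -1.0830e+00  6.0000e-03  2.0000e-03]
```

>>> servo_tool(increments=[1.4,4.6,15,-0.15,0,0,1.4,4.6,15,-0.3,0,0,1.4,4.6,15,-0.45,0,0,1.4,4.6,15,-0.6,0,0,1.4,4.6,15,-0.75,0,0,1.4,4.6,15,-0.9,0,0,1.4,4.6,15,-1.04,0,0,1.4,4.6,15,-1.083,0.006,0])

```text
time: 23.1
position: [477.3, -383.5, 75.0]
tcp_rot: [0.705, -0.013, 0.709, 0.016]
contact_force: [0.8, -1.0, -0.7]
finger_gap: 46.8
```

>>> servo_tool(increments=[0,0,0,0,0,0,0,0,0,0,0,0])

```text
time: 23.3
position: [477.4, -383.6, 75.1]
tcp_rot: [0.705, -0.011, 0.709, 0.013]
contact_force: [0.1, 0.3, 0.1]
finger_gap: 46.5
```

```bash
python3 cap.py w17; python3 - <<'E'
from m3 import *
w,i=cloud("w17"); s=robot.read_state()
z=s["position"][2]-10.7
comp(w,i,s["position"][:2],48,z+8,z+16,z+12,"labels")
print(inc([479,-384.6,18],2.0))
E
```

```text
t 23.3 p [ 477.4 -383.6   75.1] zdir 1.9 xdown [-0.005  0.003 -1.   ] F [0.1 0.3 0.1] gap 46.5 j [-0.8   0.34  1.56 -0.    1.25 -0.83]
labels c 482.3 -384.0 dims 62.6 52.4 longdir 91.2 z 76.5 n 17685
[ 5.722e+00 -1.260e-01  1.870e-01 -1.000e-03 -5.000e-03 -3.000e-03]
```

View pics/w17.png

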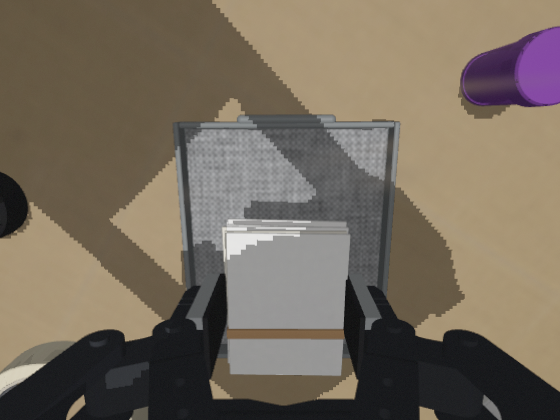

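```bash
python3 - <<'E'
from h import *
import pickle
i=pickle.load(open("pics/w17.pkl","rb"))
P=px2w(i,[(175,123),(400,123),(180,230),(393,230)],15)[:,:2]; print(P.round(1),(P[0]+P[1])/2)
v=P[1]-P[0]; print(np.hypot(*v),np.degrees(np.arctan2(v[1],v[0])))
a=np.radians(2.); n=(P[0]+P[1])/2+67*np.array([np.sin(a),-np.cos(a)]); print("centre",n)
E
```

```text
[[ 422.4 -320.3]
 [ 532.5 -316.6]
 [ 422.6 -375.2]
 [ 535.4 -371.2]] [ 477.46141298 -318.45170385]
110.08879392296109 1.9756868369741853
centre [ 479.79967926 -385.41088926]
```

>>> servo_tool(increments=[3,-0.19,0.22,0,-0.005,-0.003,4.5,-0.19,0.22,0,-0.005,-0.003,5.2,-0.19,0.22,0,-0.005,-0.003,5.7,-0.19,0.22,0,-0.005,-0.003,5.75,-0.19,0.22,0,-0.005,-0.003,5.75,-0.19,0.22,0,-0.005,-0.003])

```text
time: 23.95
position: [479.6, -385.5, 18.5]
tcp_rot: [0.707, -0.013, 0.707, 0.012]
contact_force: [0.2, -0.0, 0.2]
finger_gap: 46.7
```

```bash
python3 -c "
from h import *
st()"
```

```text
t 23.95 p [ 479.6 -385.5   18.5] zdir 2.0 xdown [ 0.001 -0.    -1.   ] F [ 0.2 -0.   0.2] gap 46.7 j [-0.8   0.4   1.6   0.    1.14 -0.84]
```

Lower by 1.5 mm more, then open partly (6 cm keeps the fingers inside the tray).

>>> servo_tool(increments=[0.1,0,0,0,0,0,0.15,0,0,0,0,0,0.15,0,0,0,0,0])

```text
time: 24.25
position: [479.6, -385.5, 16.9]
tcp_rot: [0.707, -0.013, 0.707, 0.012]
contact_force: [-1.7, 0.3, 4.0]
finger_gap: 46.2
```

>>> servo_tool(increments=[0,0,0,0,0,0,0,0,0,0,0,0,0,0,0,0,0,0], fingers=6.0)

```text
time: 24.55
position: [479.4, -385.3, 16.3]
tcp_rot: [0.707, -0.012, 0.707, 0.012]
contact_force: [0.6, 0.3, -0.0]
finger_gap: 60.0
```

>>> servo_tool(increments=[-3,0,0,0,0,0,-7,0,0,0,0,0,-12,0,0,0,0,0,-17,0,0,0,0,0,-20,0,0,0,0,0,-20,0,0,0,0,0])

```text
time: 25.15
position: [480.3, -386.2, 221.4]
tcp_rot: [0.709, -0.014, 0.705, 0.011]
contact_force: [0.3, -0.4, -0.3]
finger_gap: 59.8
```

```bash
python3 cap.py w18; python3 - <<'E'
from m3 import *
w,i=cloud("w18")
comp(w,i,(479.5,-385),55,14,24,18,"labels")
comp(w,i,(479.5,-385),110,3.2,30,15," tray",5)
print(inc([500,-150,230],-30),inc([482,0,180],-74))
E
```

```text
t 25.15 p [ 480.3 -386.2  221.4] zdir 2.0 xdown [ 0.005 -0.005 -1.   ] F [ 0.3 -0.4 -0.3] gap 59.8 j [-0.8   0.24  1.37  0.    1.52 -0.84]
labels c 481.4 -386.5 dims 63.1 45.9 longdir 90.9 z 18.2 n 3472
 tray c 479.7 -384.6 dims 140.5 119.0 longdir 91.9 z nan n 18556
[-1.2160e+00  2.3484e+01  2.8470e+00  5.5900e-01  3.0000e-03  2.0000e-03] [3.7410e+00 3.8551e+01 1.5610e+00 1.3270e+00 4.0000e-03 1.0000e-03]
```

View pics/w18.png

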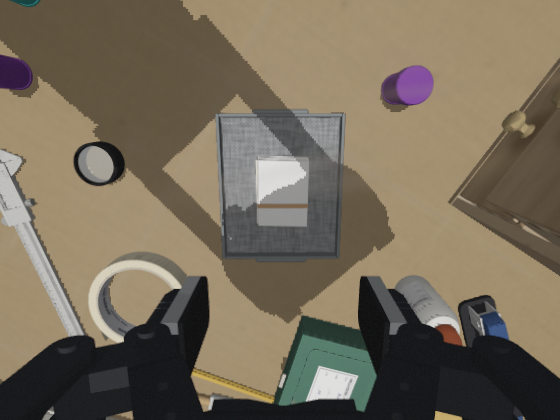

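```bash
python3 -c "
import cv2;p=cv2.imread('pics/w18.png')
cv2.imwrite('pics/w18z.png',cv2.resize(p[100:270,200:360],None,fx=3.5,fy=3.5,interpolation=cv2.INTER_CUBIC))
"
```

```text
(no output)
```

View pics/w18z.png

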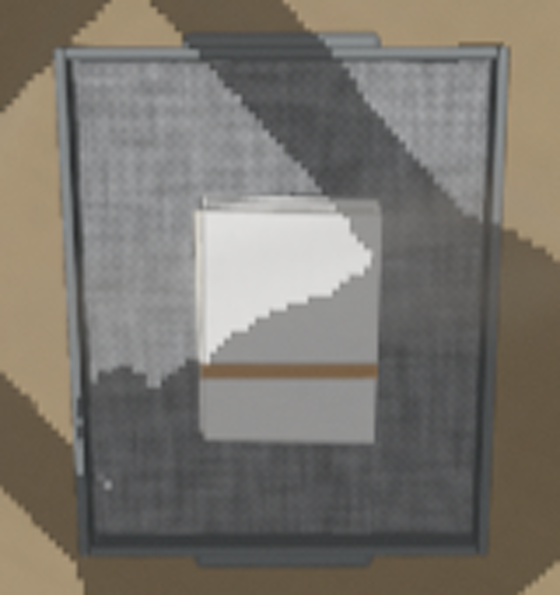

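```bash
python3 - <<'E'
from h import *
import pickle
i=pickle.load(open("pics/w18.pkl","rb"))
def f(c,z):
    c=np.array(c,float)/3.5+[200,100]-.36
    P=px2w(i,c,z)[:,:2]; print(P.round(1).tolist(),P.mean(0).round(1))
    for a in range(4):
        v=P[(a+1)%4]-P[a]; print(np.hypot(*v).round(1),np.degrees(np.arctan2(v[1],v[0])).round(1),end="; ")
    print()
f([(56,48),(508,46),(488,552),(80,554)],15)
f([(203,211),(381,212),(374,441),(206,439)],18)
E
```

```text
[[421.9, -320.1], [532.2, -315.6], [537.8, -448.1], [426.5, -452.4]] [ 479.6 -384. ]
110.4 2.3; 132.6 -87.6; 111.4 -177.8; 132.4 92.0; 
[[458.6, -357.9], [503.2, -356.5], [504.7, -416.6], [460.4, -417.6]] [ 481.7 -387.1]
44.7 1.7; 60.1 -88.6; 44.3 -178.7; 59.7 91.7;
```

>>> servo_tool(increments=[3,36,-1.8,0.15,0,0,3,36,-1.8,0.3,0,0,3,36,-1.8,0.45,0,0,3,36,-1.8,0.6,0,0,3,36,-1.8,0.75,0,0,3,36,-1.8,0.9,0,0,3,36,-1.8,1.04,0,0,3,36,-1.8,1.18,0,0])

```text
time: 26.0
position: [448.0, -26.6, 185.0]
tcp_rot: [0.605, 0.364, 0.607, -0.364]
contact_force: [1.6, -0.5, -0.5]
finger_gap: 59.9
```

```bash
python3 - <<'E'
from h import *
st(); print(inc([445,10,150],-74))
E
```

```text
t 26.0 p [448.  -26.6 185. ] zdir -62.0 xdown [-0.002  0.001 -1.   ] F [ 1.6 -0.5 -0.5] gap 59.9 j [-0.23 -0.09  1.8   0.    1.43  0.85]
[ 3.506e+00  1.454e+00 -3.366e+00  2.090e-01 -1.000e-03  1.000e-03]
```

>>> servo_tool(increments=[3.5,1.5,-3.4,0.15,0,0,3.5,1.5,-3.4,0.209,0,0,3.5,1.5,-3.4,0.209,0,0,3.5,1.5,-3.4,0.209,0,0])

```text
time: 26.4
position: [446.1, 8.1, 151.2]
tcp_rot: [0.566, 0.423, 0.567, -0.424]
contact_force: [-0.3, -0.6, -0.3]
finger_gap: 60.3
```

```bash
python3 cap.py w19; cat > m4.py <<'E'
from m2 import *
n=sys.argv[1]
p=cv2.imread(f"pics/{n}.png"); w,i=cloud(n); x0,y0=float(sys.argv[2]),float(sys.argv[3])
near=np.hypot(w[...,0]-x0,w[...,1]-y0)<45
hsv=cv2.cvtColor(p,cv2.COLOR_BGR2HSV).astype(int)
m=near&(w[...,2]>3)&(w[...,2]<16); z=w[m][:,2]; print("z pct",np.percentile(z,[5,50,95]).round(1))
m=near&(w[...,2]>2.5)&(w[...,2]<16)
k,l,s,c=cv2.connectedComponentsWithStats(m.astype(np.uint8)); j=1+np.argmax(s[1:,4])
cn=max(cv2.findContours((l==j).astype(np.uint8),cv2.RETR_EXTERNAL,cv2.CHAIN_APPROX_NONE)[0],key=cv2.contourArea)
P=w[cn[:,0,1],cn[:,0,0],:2]
for g in range(0,180,10):
    a=np.radians(g);u=np.array([np.cos(a),np.sin(a)]); v=np.array([-u[1],u[0]]); A=P@u;B=P@v
    print(g,np.ptp(A).round(1),np.ptp(B).round(1),(u*(A.max()+A.min())/2+v*(B.max()+B.min())/2).round(1))
o=p.copy(); cv2.drawContours(o,[cn],-1,(0,255,0),1); cv2.imwrite(f"pics/{n}o.png",o)
M=w[l==j][:,:2]; C=np.cov(M.T); e,V=np.linalg.eigh(C); print("centroid",M.mean(0).round(1),"pca",np.degrees(np.arctan2(V[1,1],V[0,1])).round(1))
E
python3 m4.py w19 441 10
```

```text
t 26.4 p [446.1   8.1 151.2] zdir -73.6 xdown [-0.001  0.    -1.   ] F [-0.3 -0.6 -0.3] gap 60.3 j [-0.15 -0.07  1.85 -0.    1.36  1.13]
z pct [5.3 7.6 9.5]
0 51.8 35.0 [439.8  12.6]
10 54.3 34.7 [439.3  13.1]
20 55.2 34.3 [438.7  13.3]
30 54.4 33.0 [438.1  13.3]
40 51.9 32.0 [437.7  12.7]
50 47.9 35.1 [438.5  11.4]
60 42.6 38.2 [439.1  10.5]
70 37.4 42.3 [439.8  10. ]
80 36.4 47.7 [440.   11.4]
90 35.0 51.8 [439.8  12.6]
100 34.7 54.3 [439.3  13.1]
110 34.3 55.2 [438.7  13.3]
120 33.0 54.4 [438.1  13.3]
130 32.0 51.9 [437.7  12.7]
140 35.1 47.9 [438.5  11.4]
150 38.2 42.6 [439.1  10.5]
160 42.3 37.4 [439.8  10. ]
170 47.7 36.4 [440.   11.4]
centroid [439.7  12.4] pca -158.3
```

View pics/w19o.png

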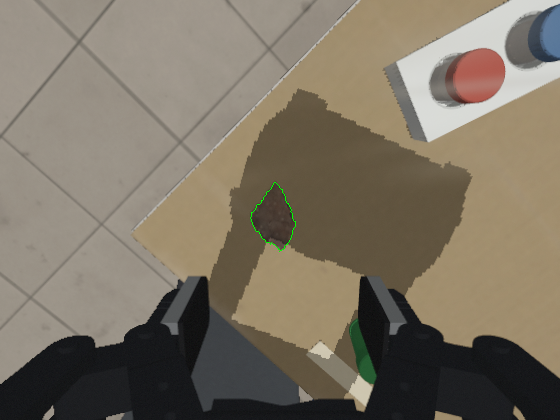

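```bash
python3 -c "
import cv2;p=cv2.imread('pics/w19.png')
cv2.imwrite('pics/w19z.png',cv2.resize(p[170:265,225:325],None,fx=6,fy=6,interpolation=cv2.INTER_CUBIC))
"
```

```text
(no output)
```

View pics/w19z.png

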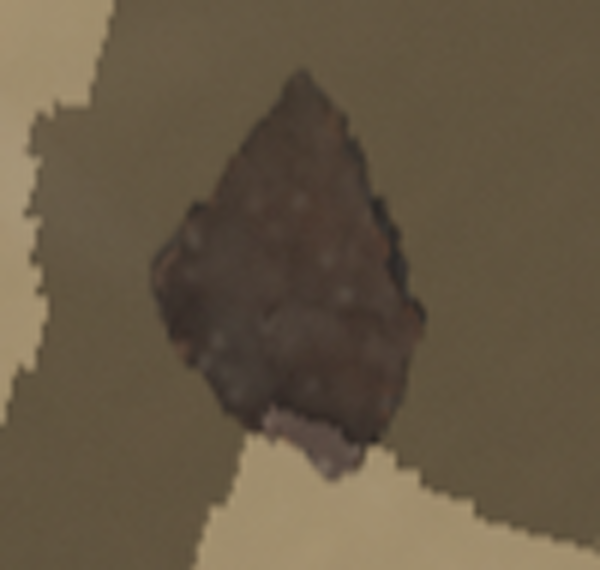

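```bash
python3 - <<'E'
from h import *
import pickle
i=pickle.load(open("pics/w19.pkl","rb"))
P=px2w(i,np.array([(152,280),(422,320),(287,300),(302,68),(335,478)])/6+[225,170]-.4,6)[:,:2]; print(P.round(1))
v=P[1]-P[0]; print(np.hypot(*v),np.degrees(np.arctan2(v[1],v[0])))
v=P[3]-P[4]; print(np.hypot(*v),np.degrees(np.arctan2(v[1],v[0])))
c=P[2]-np.array([.96,.28])
print(c,inc([c[0],c[1],60],-82),inc([c[0],c[1],12],-82))
E
```

```text
[[ 4.356e+02  3.000e+01]
 [ 4.402e+02 -4.200e+00]
 [ 4.379e+02  1.300e+01]
 [ 4.669e+02  1.940e+01]
 [ 4.167e+02  4.000e-01]]
34.52548906895768 -82.26835189652599
53.67334609772738 20.705682885202346
[436.9289209   12.69609455] [ 9.155 -0.769 -0.734  0.146  0.     0.   ] [13.955 -0.769 -0.734  0.146  0.     0.   ]
```

>>> servo_tool(increments=[4.5,-0.67,-0.73,0.146,0,0,9.2,-0.67,-0.73,0.146,0,0,12.5,-0.67,-0.73,0.146,0,0,13.95,-0.67,-0.73,0.146,0,0,13.95,-0.67,-0.73,0.146,0,0,13.95,-0.67,-0.73,0.146,0,0])

```text
time: 27.05
position: [438.3, 12.9, 12.8]
tcp_rot: [0.533, 0.464, 0.533, -0.464]
contact_force: [0.4, 0.4, 0.6]
finger_gap: 60.1
```

```bash
python3 cap.py w20
```

```text
t 27.05 p [438.3  12.9  12.8] zdir -82.1 xdown [ 0.001 -0.    -1.   ] F [0.4 0.4 0.6] gap 60.1 j [-0.15  0.08  2.02  0.    1.04  1.29]
```

View pics/w20.png

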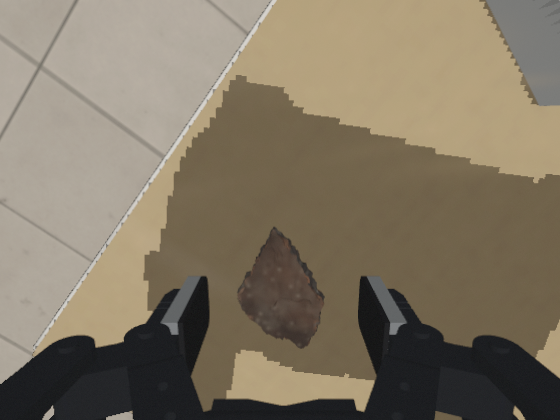

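>>> servo_tool(increments=[0.05,0,0,0,0,0,0.05,0,0,0,0,0,0.05,0,0,0,0,0,0.05,0,0,0,0,0,0.05,0,0,0,0,0], fingers=2.8)

```text
time: 27.6
position: [438.5, 13.2, 12.9]
tcp_rot: [0.534, 0.464, 0.533, -0.464]
contact_force: [-5.0, -1.8, 16.1]
finger_gap: 30.6
```

```bash
python3 cap.py w21
```

```text
t 27.6 p [438.5  13.2  12.9] zdir -82.1 xdown [ 0.002 -0.001 -1.   ] F [-5.  -1.8 16.1] gap 30.6 j [-0.15  0.07  2.02 -0.    1.04  1.29]
```

View pics/w21.png

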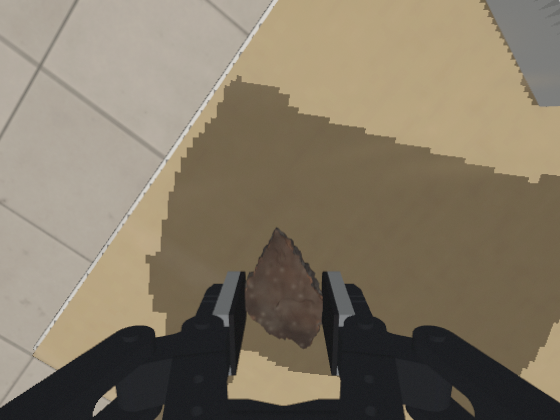

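>>> servo_tool(increments=[-2,0,0,0,0,0,-5,0,0,0,0,0,-9,0,0,0,0,0,-9,0,0,0,0,0])

```text
time: 28.05
position: [440.1, 13.2, 106.6]
tcp_rot: [0.536, 0.466, 0.531, -0.463]
contact_force: [0.7, 1.0, -1.1]
finger_gap: 30.6
```

```bash
python3 cap.py w22;python3 - <<'E'
from h import *
print(inc([480.3,-385,100],2.0))
E
```

```text
t 28.05 p [440.1  13.2 106.6] zdir -82.1 xdown [ 0.008 -0.001 -1.   ] F [ 0.7  1.  -1.1] gap 30.6 j [-0.15 -0.05  1.93  0.    1.25  1.29]
[ 4.6800e-01 -1.4150e+00  4.0018e+01 -1.4670e+00  5.0000e-03 -3.0000e-03]
```

View pics/w22.png

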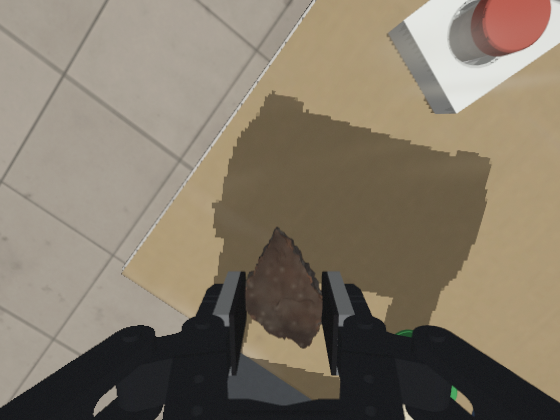

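>>> servo_tool(increments=[0.5,-1.4,40,-0.15,0,0,0.5,-1.4,40,-0.3,0,0,0.5,-1.4,40,-0.45,0,0,0.5,-1.4,40,-0.6,0,0,0.5,-1.4,40,-0.75,0,0,0.5,-1.4,40,-0.9,0,0,0.5,-1.4,40,-1.04,0,0,0.5,-1.4,40,-1.18,0,0])

```text
time: 28.9
position: [474.5, -344.0, 96.2]
tcp_rot: [0.696, 0.124, 0.696, -0.124]
contact_force: [0.9, -0.2, -0.1]
finger_gap: 31.1
```

```bash
python3 - <<'E'
from h import *
st(); print(inc([480.3,-385,80],2.0))
E
```

```text
t 28.9 p [ 474.5 -344.    96.2] zdir -20.2 xdown [-0.001  0.001 -1.   ] F [ 0.9 -0.2 -0.1] gap 31.1 j [-0.76  0.26  1.6   0.    1.27 -0.41]
[ 1.615e+00 -3.646e+00  1.957e+00 -3.870e-01 -1.000e-03 -1.000e-03]
```

>>> servo_tool(increments=[1.6,-3.65,1.96,-0.14,0,0,1.6,-3.65,1.96,-0.28,0,0,1.6,-3.65,1.96,-0.387,0,0,1.6,-3.65,1.96,-0.387,0,0,1.6,-3.65,1.96,-0.387,0,0])

```text
time: 29.4
position: [480.4, -383.2, 80.6]
tcp_rot: [0.707, -0.009, 0.707, 0.009]
contact_force: [0.4, -0.5, -0.7]
finger_gap: 30.7
```

```bash
python3 cap.py w23;python3 - <<'E'
from m2 import *
from h import *
s=robot.read_state(); w,i=cloud("w23"); p=s["position"]
m=(np.abs(w[...,0]-p[0])<14)&(np.abs(w[...,1]-p[1])<40)&(w[...,2]>p[2]-12)&(w[...,2]<p[2]+5)
q=w[m]; print(len(q),np.percentile(q[:,2]-p[2],[2,50,98]).round(1),"y ext",q[:,1].min(),q[:,1].max(),p)
print(inc([480.3,-385,34],2.0))
E
```

```text
t 29.4 p [ 480.4 -383.2   80.6] zdir 1.5 xdown [-0.     0.001 -1.   ] F [ 0.4 -0.5 -0.7] gap 30.7 j [-0.8   0.33  1.55  0.    1.26 -0.82]
5854 [-9.1 -5.7 -3.6] y ext -408.68499190095963 -356.49899714276626 [ 480.45803353 -383.10478772   80.85055937]
[ 4.685 -0.191 -0.02  -0.009 -0.    -0.   ]
```

View pics/w23.png

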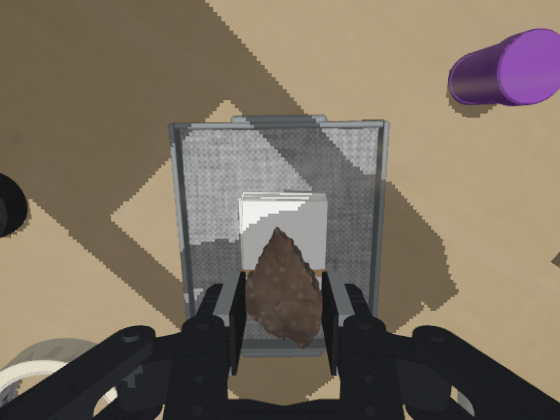

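>>> servo_tool(increments=[2.5,-0.19,0,-0.009,0,0,3.8,-0.19,0,-0.009,0,0,4.4,-0.19,0,-0.009,0,0,4.7,-0.19,0,-0.009,0,0,4.7,-0.19,0,-0.009,0,0])

```text
time: 29.95
position: [480.6, -385.3, 34.3]
tcp_rot: [0.707, -0.013, 0.707, 0.013]
contact_force: [-0.7, -0.2, 0.2]
finger_gap: 31.0
```

>>> servo_tool(increments=[0.1,0,0,0,0,0,0.15,0,0,0,0,0,0.15,0,0,0,0,0])

```text
time: 30.25
position: [480.7, -385.4, 33.0]
tcp_rot: [0.707, -0.013, 0.707, 0.013]
contact_force: [0.3, 0.3, -0.6]
finger_gap: 30.5
```

```bash
python3 -c "
from h import *
st()"
```

```text
t 30.25 p [ 480.7 -385.4   33. ] zdir 2.2 xdown [ 0. -0. -1.] F [ 0.3  0.3 -0.6] gap 30.5 j [-0.8   0.38  1.59  0.    1.17 -0.84]
```

>>> servo_tool(increments=[0.05,0,0,0,0,0,0.1,0,0,0,0,0,0.15,0,0,0,0,0,0.15,0,0,0,0,0])

```text
time: 30.65
position: [480.6, -385.3, 31.1]
tcp_rot: [0.707, -0.013, 0.707, 0.013]
contact_force: [-0.4, 0.5, 0.1]
finger_gap: 30.7
```

>>> servo_tool(increments=[0,0,0,0,0,0,0,0,0,0,0,0,0,0,0,0,0,0], fingers=5.0)

```text
time: 30.95
position: [480.5, -385.3, 31.1]
tcp_rot: [0.707, -0.013, 0.707, 0.013]
contact_force: [-0.0, 0.1, -0.9]
finger_gap: 49.8
```

>>> servo_tool(increments=[-3,0,0,0,0,0,-7,0,0,0,0,0,-12,0,0,0,0,0,-17,0,0,0,0,0,-20,0,0,0,0,0,-20,0,0,0,0,0])

```text
time: 31.55
position: [481.5, -386.2, 236.3]
tcp_rot: [0.709, -0.015, 0.705, 0.012]
contact_force: [-0.4, -0.8, -0.2]
finger_gap: 50.2
```

```bash
python3 cap.py w24; python3 cap.py s24 scene; python3 - <<'E'
from m3 import *
w,i=cloud("w24")
P=comp(w,i,(480,-385),40,21,34,27,"sherd")
a=np.radians(2.); R2=np.array([[np.cos(a),np.sin(a)],[-np.sin(a),np.cos(a)]])
Q=P@R2.T; c=(Q.max(0)+Q.min(0))/2; print(np.ptp(Q,axis=0),c@R2)
P=comp(w,i,(480,-385),55,14,34,18,"labels")
for n,k in (("w24",(100,270,200,360)),("s24",(140,360,160,440))):
    p=cv2.imread(f"pics/{n}.png")[k[0]:k[1],k[2]:k[3]]; cv2.imwrite(f"pics/{n}z.png",cv2.resize(p,None,fx=2.7,fy=2.7,interpolation=cv2.INTER_CUBIC))
E
```

```text
t 31.55 p [ 481.5 -386.2  236.3] zdir 2.2 xdown [ 0.005 -0.005 -1.   ] F [-0.4 -0.8 -0.2] gap 50.2 j [-0.8   0.24  1.35  0.    1.55 -0.84]
t 31.6 p [ 481.  -385.8  233.2] zdir 2.2 xdown [ 0.003 -0.003 -1.   ] F [ 0.4 -0.7 -1. ] gap 50.0 j [-0.8   0.24  1.35  0.    1.55 -0.84]
sherd c 484.6 -384.5 dims 42.1 36.6 longdir 65.3 z 25.6 n 1305
[33.90947694 51.87625528] [ 481.59593773 -383.84660134]
labels c 481.5 -386.5 dims 63.2 45.6 longdir 91.1 z 19.0 n 3205
```

View pics/w24z.png

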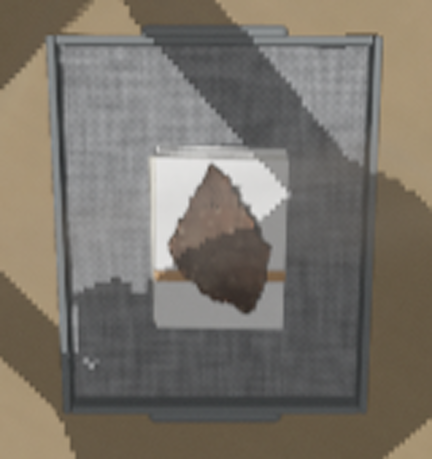

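View pics/s24z.png

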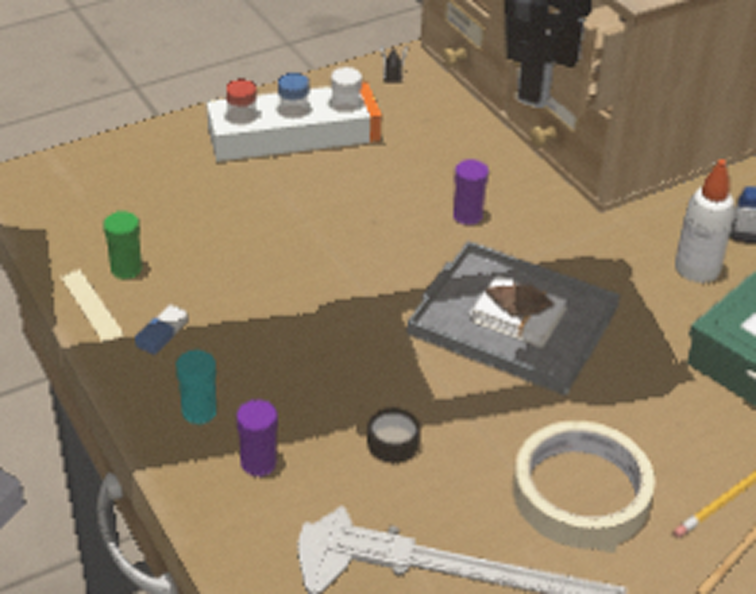

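```bash
python3 - <<'E'
from m2 import *
for n,c,lo,hi in (("w24",(481,-384.5),21,34),("w19",(440,12),4,16)):
    w,i=cloud(n); m=(np.hypot(w[...,0]-c[0],w[...,1]-c[1])<28)&(w[...,2]>lo)&(w[...,2]<hi); q=w[m]
    A=np.c_[q[:,:2]-c,np.ones(len(q))]; f=np.linalg.lstsq(A,q[:,2],rcond=None)[0]; print(n,f.round(3),np.percentile(q[:,2],[5,50,95]).round(1))
w,i=cloud("s24")
for xy in [(628.5,-139),(595.5,-104.5),(562.5,-70)]: print(disk(w,xy,54,70,20))
E
```

```text
w24 [2.6000e-02 3.0000e-03 2.5554e+01] [23.4 25.6 27.5]
w19 [ 0.013 -0.029  7.596] [5.5 7.6 9.5]
[ 625.  -140.6   60.3  626.9 -138.9   17.    82. ]
[ 591.9 -104.9   60.1  594.3 -103.5   17.1   89. ]
[558.9 -70.7  60.4 559.6 -68.5  15.8  86. ]
```

>>> servo_tool(increments=[0,0,0,0,0,0,0,0,0,0,0,0,0,0,0,0,0,0])

```text
time: 31.95
position: [480.4, -385.2, 230.1]
tcp_rot: [0.707, -0.013, 0.707, 0.014]
contact_force: [0.3, 0.8, -0.4]
finger_gap: 50.1
```

```bash
python3 - <<'E'
from h import *
st(); print(robot.finish_job())
E
```

```text
t 31.95 p [ 480.4 -385.2  230.1] zdir 2.2 xdown [-0.001  0.001 -1.   ] F [ 0.3  0.8 -0.4] gap 50.1 j [-0.8   0.24  1.36  0.    1.55 -0.84]
the job is handed in; nothing more can be done
None
```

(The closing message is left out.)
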